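# Sort the specimen delivery at the laboratory bench

### The job

Sort the specimens that came in: lay both blood tubes on the roller mixer, each lying lengthways in a groove between two rollers, stand both specimen cups in the steel tray, and lay the slide mailer flat, label up, in the smaller, dark grey slide tray. Keep the cups upright the whole time, let go of everything, and leave the wash bottle and the timer where they are.

Things in the scene. Friction and masses are not known exactly. Their poses are not given: they have to be found in the camera images.
- tube_large_center (a point): The larger blood tube: capped, lying on the bench, round, 16 mm in diameter and 100 mm long, lilac cap, white label. This point is its middle, on its axis (8 mm above what it lies on when flat). Its x axis runs along the tube towards the cap. Mass about 22 g.
- tube_small_center (a point): The smaller blood tube: same look, 13 mm in diameter and 75 mm long. This point is its middle, on its axis (6.5 mm above the bench). Its x axis runs along the tube towards the cap. Mass about 14 g.
- cup_large_center (a point): The larger specimen cup: closed screw-lid plastic cup, straight enough to be gripped as a cylinder 59 mm in diameter, 72 mm high, standing upright. This point is its centre, half-way up; z is up. Mass about 95 g.
- cup_small_center (a point): The smaller specimen cup: same look, 45 mm in diameter, 52 mm high, standing upright. This point is its centre, half-way up; z is up. Mass about 55 g.
- mailer_center (a point): The slide mailer: a closed flat plastic box for microscope slides, 85 mm long (x), 35 mm wide (y), 22 mm high (z), label on top. This point is its centre. Mass about 35 g.
- mixer: Roller mixer, off, fixed. Origin at bench height under the middle; y along its 5 still rollers. Rollers: 26 mm thick, tops 58 mm high, axes at x -60, -30, 0, 30, 60 mm; grooves at x ±15, ±45 mm; free for y ±98 mm between bracket (-y) and gear case (+y, top 66 mm). A tube in a groove has its centre at 60 (large) or 57.5 mm: let go with the fingertips just above the rollers and it settles in.
- cup_tray: The shallow steel tray for specimen cups, fixed: outside 150 mm (x) by 190 mm (y), walls 3 mm thick and 18 mm high, floor 3 mm thick. Origin at the centre of its underside. Both cups fit side by side along y, for example at y = -42 and +42 mm.
- slide_tray: The dark grey slide tray, fixed: outside 120 mm (x) by 160 mm (y), walls 3 mm thick and 12 mm high, floor 3 mm thick with drawn slide places. Origin at the centre of its underside.
- wash_bottle: Bystander: a white wash bottle with a thin spout, 60 mm in diameter, about 160 mm high, standing beyond the work. Origin at the centre of its underside.
- timer: Bystander: a flat white bench timer, 50 by 70 by 18 mm, lying beyond the work. Origin at the centre of its underside.
Not all that is in view belongs to the job. What is shaped like the cup_tray but brown is not meant.

How it is judged (in metres and radians):
At the end, for the whole second after the job is handed in: Both tubes lie in grooves of the mixer, between the rollers' ends and within about 7 degrees of the rollers' direction; both cups stand upright (within about 5 degrees) on the floor of the steel tray; the mailer lies flat (within about 5 degrees), label up, on the slide tray's floor; all at rest (x of tube_large_center in the frame of mixer between -0.058 and 0.058 m and y of tube_large_center in the frame of mixer between -0.05 and 0.05 m and z of tube_large_center in the frame of mixer between 0.0547 and 0.0632 m and angle between the x axis of each of tube_large_center, tube_small_center and the y axis of mixer, either way round below 0.12 rad and linear speed of each of tube_large, tube_small, cup_large, cup_small, mailer below 0.02 m/s and x of tube_small_center in the frame of mixer between -0.058 and 0.058 m and y of tube_small_center in the frame of mixer between -0.0625 and 0.0625 m and z of tube_small_center in the frame of mixer between 0.0525 and 0.061 m and x of cup_large_center in the frame of cup_tray between -0.045 and 0.045 m and y of cup_large_center in the frame of cup_tray between -0.065 and 0.065 m and z of cup_large_center in the frame of cup_tray between 0.036 and 0.042 m and angle between each of cup_large_center, cup_small_center, mailer_center's own z axis and vertical below 0.08 rad and x of cup_small_center in the frame of cup_tray between -0.052 and 0.052 m and y of cup_small_center in the frame of cup_tray between -0.072 and 0.072 m and z of cup_small_center in the frame of cup_tray between 0.026 and 0.032 m and x of mailer_center in the frame of slide_tray between -0.045 and 0.045 m and y of mailer_center in the frame of slide_tray between -0.065 and 0.065 m and z of mailer_center in the frame of slide_tray between 0.011 and 0.017 m); the robot touches nothing.
It fails at once if a specimen cup is tipped over (more than about 35 degrees) (angle between any of cup_large_center, cup_small_center's own z axis and vertical above 0.6 rad).
It fails at once if the wash bottle or the timer is moved by more than 25 mm (distance of any of wash_bottle, timer from where it was at the start of the episode above 0.025 m).
It also fails if it takes over 128 s, if anything falls off the work surface, if the arm or the gripper's body presses on something with over 40 N, if the wrist force passes 120 N, or if a joint passes its speed limit or range.

### The arm

A 6-joint arm with a two-finger parallel gripper is mounted at the origin on the work surface. World frame = base frame: x ahead of the robot, y to its left, z up, the work surface at z = 0. Lengths are in m, angles in degrees, forces in N, time in s.
With the tool pointing down it reaches from about 0.3 to 0.75 m from the base axis. Payload 8.5 kg.
Tool frame: the origin (TCP) lies on the mounting face of the last link; the fingertips stand 173 mm ahead of it and the grasp point (between the pads) lies 155 mm ahead of it (env.tips_ahead is the distance from the TCP to the fingertips, in m); x points along the fingers, z is the direction in which the jaws open and shut, and the axes are right-handed (so a half turn about x gives the same grasp; the last joint's range is limited). The gripper opens to 85 mm and grips with 20 to 120 N. Pads are 22 mm wide; open, the fingers measure 114 mm over their backs; the gripper's body (76 mm by 85 mm) begins 54 mm behind the grasp point. The pads swing forward as they close: fully open they stand 13 mm farther back than shut.
Start: joints at [58.023, 21.807, 74.336, -0, 83.858, -12.336], TCP at [0.185, 0.518, 0.405] pointing down, gripper open.
Joint ranges: [-178.18, 178.18], [-50.72, 133.34], [12.68, 142.11], [-81.47, 261.47], [9.98, 163.14], [-165.26, 165.26]. Speed limits (degrees/s): [136.94, 136.94, 180, 180, 180, 180].

### API

Orientations are given as a 3x3 rotation matrix whose columns are the frame's x, y, z axes.
In Python, from rig import env, optics gives the robot as it stands.
- The arm moves only by the shell command python3 -m inch 'ROWS' [FORCE]. ROWS is JSON, a list of rows, each a list of 3 entries, a list of its own where there are three numbers: the closure, from -1 (fully open) to 1 (shut), then the shift along the tool's x, y, z in units of 30 mm (1.0 is 30 mm), then the turn about the tool's x in units of 5 degrees (1.0 is 5 degrees). In form: [[hand, [x, y, z], yaw], ...]. A call has exactly 8 rows; each row shifts and turns the commanded pose from where the row before left it, along the tool's axes as they then stand; what a row does not reach is not made up. A row lasts 1/12 s, in which the tool goes at most 41.7 mm and 7.16 degrees, less where a joint would pass 70% of its speed; a pose out of reach is approached as far as the arm can. A call is refused whole if a number of a shift passes 1 or a number of a turn 1, either way. A call with a gripper value outside its range is refused whole. The fingers move at their own pace and stop on an object; FORCE is the grip in N (left out, the last holds). Time passes only in rows, so rows that do not move let the fingers close, or fill a call up. It gives the time, the measured TCP pose, the force and the opening at its end, in the units of the state.
- env.observe(): the state, without advancing time (a new reading comes with each control period).
- optics.get_image(name): name is "scene" or "top"; returns the picture (384x512x3 uint8, red, green, blue); there is no depth.
- optics.camera_params(name): a dict with "fx", "fy", "cx", "cy" (pixels), "k1" (the pictures are not rectified: a ray, as slopes to the right and down, at radius r is drawn at 1 + k1 r^2 times it, then the intrinsics apply), "xyz" and "rotation" of the camera in the world. Camera axes: x right, y down, z forward; pixel columns grow to the right and rows downward; lengths in m; the calibration is good to about 2 mm. A picture is of the moment at which its call begins. camera_params takes no time and is no camera call.
- env.close_job(): hands the job in, once; it reports no verdict.
The state is a dict: "time_s": time; "q": joint angles; "qvel": joint speeds; "joint_efforts": joint torques, N m; "position": TCP position; "tool_rot": TCP orientation; "ft_force": force on the tool from outside, world axes, zero at the start; "wrist_torque": the same for the moment, N m; "grip_width": finger opening in m.
Only numpy, scipy, OpenCV 4.12 (cv2) and the standard library are available. Lean on these libraries where they do the work, as an engineer would, in place of code of your own. Each camera call takes 0.05 s, during which the arm holds its last target.

## Working session

There is one attempt and no reset: what is moved stays moved. The work goes in short steps, Python scripts to look and compute and a shell command to move; the robot and the scene stay as the last step left them, time stands still between calls to the robot, and variables do not carry over. Pictures are saved under pics/ and viewed, and the job is handed in when it is done.

```bash
ls; mkdir -p pics; python3 - <<'E'
from rig import env, optics
import cv2
for n in ("scene","top"):
    im=optics.get_image(n); cv2.imwrite(f"pics/{n}0.png",cv2.resize(im[:,:,::-1],(800,600),interpolation=cv2.INTER_CUBIC))
    cv2.imwrite(f"pics/{n}0raw.png",im[:,:,::-1])
    print(n,optics.camera_params(n))
s=env.observe();print(s, env.tips_ahead)
E
```

```text
pics
scene {'fx': 352.9595867977598, 'fy': 352.9595867977598, 'cx': 260.75733205767415, 'cy': 191.62630488006104, 'k1': -0.021618497386432536, 'xyz': array([ 1.12799716, -0.46300004,  0.6657762 ]), 'rotation': array([[ 0.66944411,  0.42075113, -0.61221979],
       [ 0.74279374, -0.39033958,  0.54395999],
       [-0.01010183, -0.81890384, -0.57384184]])}
top {'fx': 430.23653092900474, 'fy': 430.23653092900474, 'cx': 260.2449969412807, 'cy': 196.7266942415543, 'k1': -0.0013824189315925133, 'xyz': array([0.26050398, 0.13002949, 1.45123602]), 'rotation': array([[ 0.02834362, -0.9852739 ,  0.16861785],
       [-0.9995611 , -0.02939043, -0.00371518],
       [ 0.00861622, -0.16843854, -0.9856745 ]])}
{'time_s': 0.1, 'q': array([ 5.80240435e+01,  2.18388407e+01,  7.43771830e+01,  1.71272298e-03,
        8.38587200e+01, -1.23346524e+01]), 'qvel': array([-0.01487717, -0.07443205, -0.07040688,  0.09463386,  0.05313005,
        0.02012765]), 'joint_efforts': array([ 4.46832666e-03, -4.49214292e+01, -2.31661212e+01, -1.94439936e-04,
        3.56924160e-03,  7.82422353e-05]), 'position': array([0.18484723, 0.51797945, 0.40417634]), 'tool_rot': array([[-7.16039099e-04, -9.41814192e-01,  3.36133181e-01],
       [-1.09084904e-03,  3.36133803e-01,  9.41813610e-01],
       [-9.99999149e-01,  3.07704811e-04, -1.26806205e-03]]), 'ft_force': array([-0.67591495,  0.98994447, -0.04272146]), 'wrist_torque': array([-0.03013833,  0.00843509,  0.013798  ]), 'grip_width': 0.08531072299952} 0.1734
```

View pics/scene0.png

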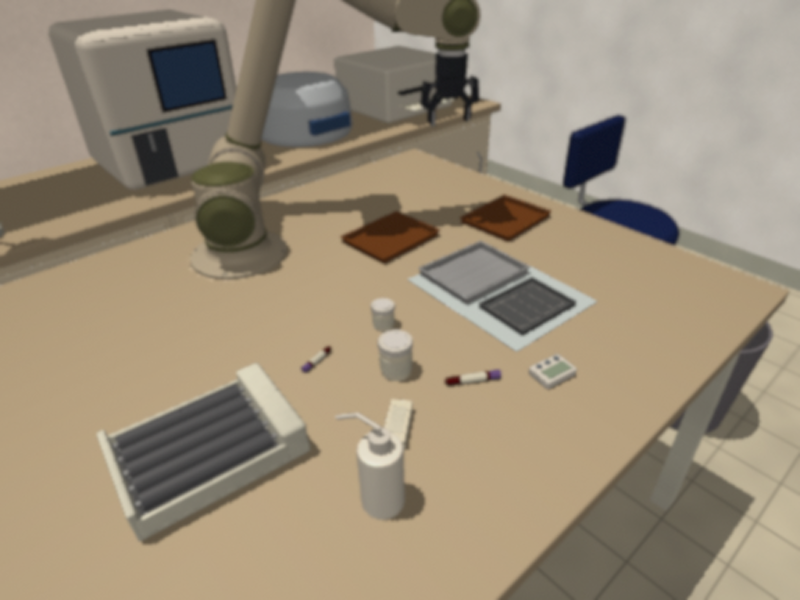

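View pics/top0.png

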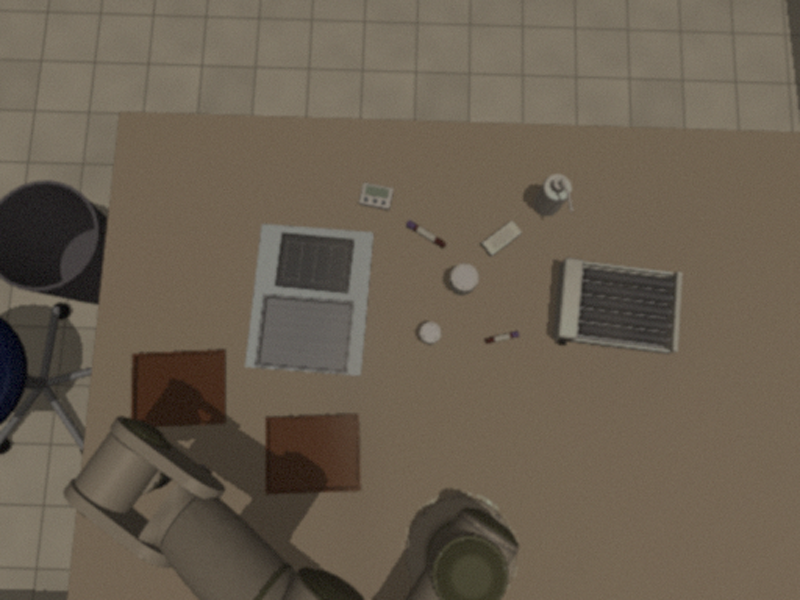

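The top view shows all five specimens, the mixer at right (620,308 in the 800x600 picture), and the two grey trays on a pale mat at left. The two brown trays are decoys. I'll enlarge for pixel reading.

```bash
cat > h.py <<'E'
import numpy as np, cv2
from rig import env, optics
def crop(im,x0,y0,w,h,f,name,grid=10):
    c=cv2.resize(im[y0:y0+h,x0:x0+w,::-1],(w*f,h*f),interpolation=cv2.INTER_CUBIC)
    c=np.clip(c.astype(float)*1.5,0,255).astype(np.uint8)
    for u in range((x0//grid+1)*grid,x0+w,grid):
        cv2.putText(c,str(u),((u-x0)*f-10,9),0,.35,(0,255,255),1); cv2.line(c,((u-x0)*f,10),((u-x0)*f,16),(0,255,255),1)
    for v in range((y0//grid+1)*grid,y0+h,grid):
        cv2.putText(c,str(v),(0,(v-y0)*f+4),0,.35,(0,255,255),1); cv2.line(c,(24,(v-y0)*f),(30,(v-y0)*f),(0,255,255),1)
    cv2.imwrite('pics/'+name,c)
P={n:optics.camera_params(n) for n in("scene","top")}
def ray(n,u,v):
    p=P[n];K=np.array([[p['fx'],0,p['cx']],[0,p['fy'],p['cy']],[0,0,1]])
    d=np.array([p['k1'],0,0,0,0.])
    xy=cv2.undistortPoints(np.array([[[u,v]]],float),K,d)[0,0]
    return p['rotation']@np.array([xy[0],xy[1],1.])
def at(n,u,v,z):
    r=ray(n,u,v);o=P[n]['xyz'];return (o+r*(z-o[2])/r[2]).round(4)
def px(n,X):
    p=P[n];K=np.array([[p['fx'],0,p['cx']],[0,p['fy'],p['cy']],[0,0,1]]);R=p['rotation'].T
    a,_=cv2.projectPoints(np.array(X,float).reshape(-1,3),cv2.Rodrigues(R)[0],-R@p['xyz'],K,np.array([p['k1'],0,0,0,0.]));return a[:,0].round(1)
E
python3 - <<'E'
from h import *
im=cv2.imread('pics/top0raw.png')[:,:,::-1]
crop(im,220,100,150,130,5,'tc1.png')
crop(im,150,135,95,115,5,'tc2.png')
crop(im,345,155,100,80,7,'tc3.png')
im=cv2.imread('pics/scene0raw.png')[:,:,::-1]
crop(im,180,180,200,150,4,'sc1.png')
E
```

```text
(no output)
```

View pics/tc1.png

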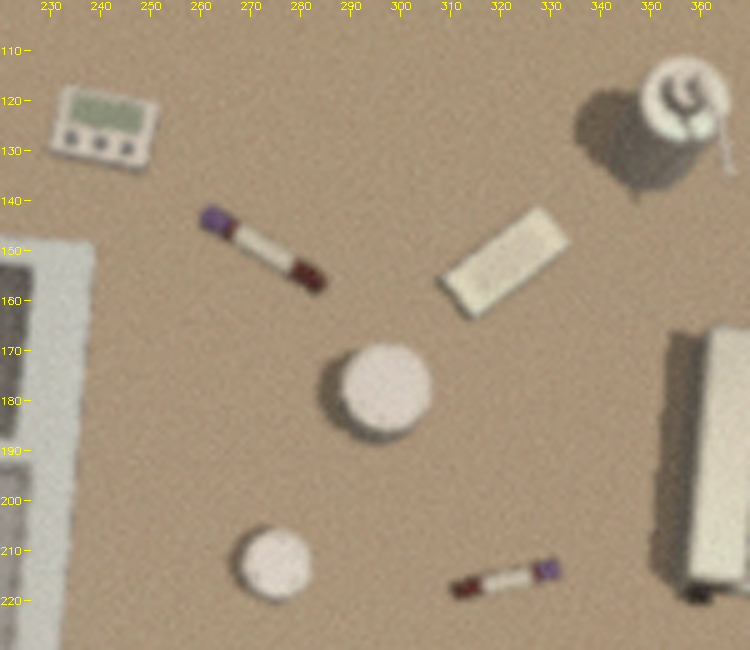

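View pics/tc2.png

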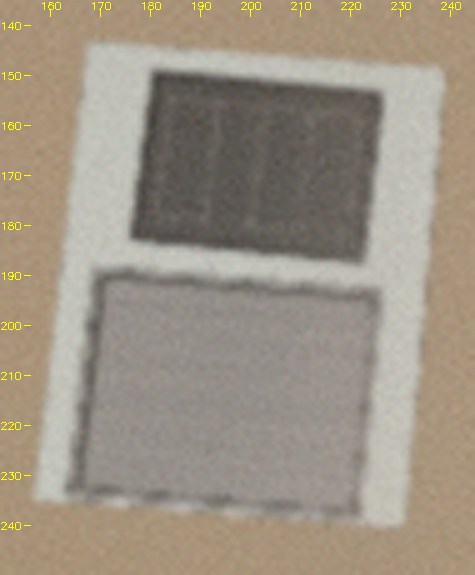

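View pics/tc3.png

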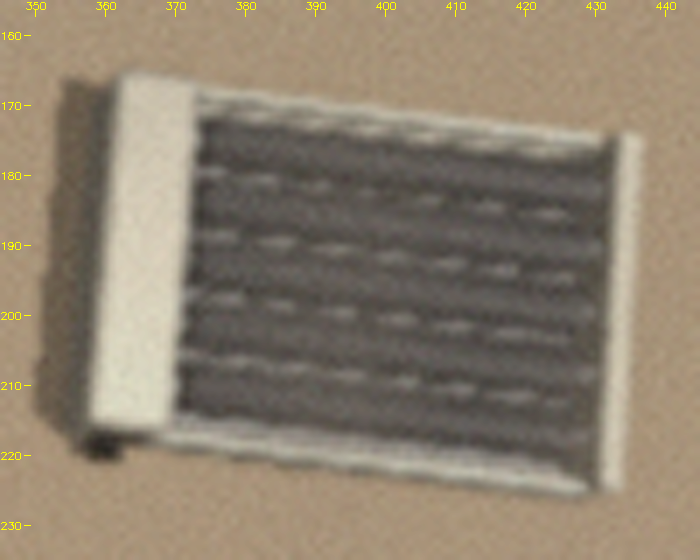

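View pics/sc1.png

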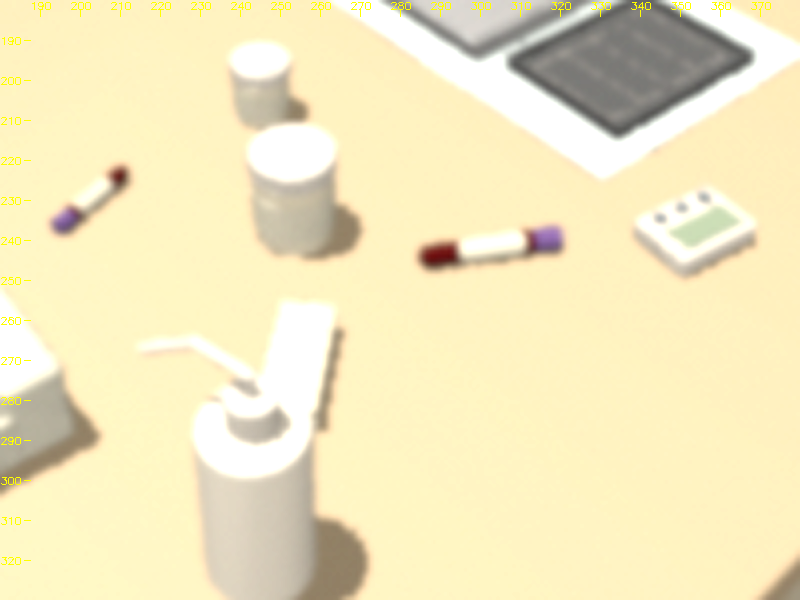

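```bash
python3 - <<'E'
from h import *
def pr(k,pts,z,n='top'):
    A=np.array([at(n,u,v,z) for u,v in pts]);print(k,A[:,:2].tolist(),'mean',A.mean(0).round(4)); return A
def seg(A): 
    d=A[1]-A[0];print('   len',np.linalg.norm(d).round(4),'ang',np.degrees(np.arctan2(d[1],d[0])).round(1))
seg(pr('TL',[(285,157.3),(260.5,142.8)],.008)); seg(pr('TL scene',[(284,244.5),(320.5,239.5)],.008,'scene'))
seg(pr('TS',[(310,218.5),(332,213.3)],.0065)); seg(pr('TS scene',[(211.5,223.5),(193.5,236)],.0065,'scene'))
pr('CL',[(297,177.5)],.072);pr('CL s',[(253,218)],.072,'scene')
pr('CS',[(275.5,212.5)],.052);pr('CS s',[(240,196)],.052,'scene')
M=pr('M',[(308.5,156),(314.5,163.5),(334,148.5),(327.5,141.2)],.022); seg(M[[1,2]]);seg(M[[0,3]]);seg(M[[0,1]]);
M=pr('Ms',[(250,255.5),(264,256.5)],.022,'scene');seg(M)
T=pr('CT',[(169,189),(226,193),(222,239),(163.5,234)],.018);[seg(T[[i,(i+1)%4]]) for i in range(4)]
T=pr('ST',[(180.5,148.5),(226.5,153),(222.5,187.5),(176,183)],.012);[seg(T[[i,(i+1)%4]]) for i in range(4)]
# mixer gaps between rollers: right end & left end, gap visible near z~.045-.05
for a,b in [((374,179.5),(427,186)),((374,188.5),(427,195)),((374,197.5),(427,204)),((374,206),(427,213))]:
    seg(pr('groove',[b,a],.040))
pr('gearcase',[(362.5,165.5),(373,167),(370.5,217),(358,215.5)],.066)
pr('bracket inner',[(432.5,174.5),(430.5,225)],.06)
E
```

```text
TL [[0.6483, 0.0429], [0.6976, 0.1291]] mean [0.6729 0.086  0.008 ]
   len 0.0993 ang 60.2
TL scene [[0.6515, 0.0411], [0.705, 0.1278]] mean [0.6782 0.0844 0.008 ]
   len 0.1019 ang 58.3
TS [[0.438, -0.0457], [0.4579, -0.1202]] mean [ 0.448  -0.083   0.0065]
   len 0.0771 ang -75.0
TS scene [[0.447, -0.05], [0.457, -0.1181]] mean [ 0.452  -0.084   0.0065]
   len 0.0688 ang -81.6
CL [[0.564, 0.0061]] mean [0.564  0.0061 0.072 ]
CL s [[0.571, 0.0032]] mean [0.571  0.0032 0.072 ]
CS [[0.4489, 0.0733]] mean [0.4489 0.0733 0.052 ]
CS s [[0.448, 0.0582]] mean [0.448  0.0582 0.052 ]
M [[0.6516, -0.0368], [0.6257, -0.0575], [0.6809, -0.1243], [0.7063, -0.1019]] mean [ 0.6661 -0.0801  0.022 ]
   len 0.0867 ang -50.4
   len 0.085 ang -50.0
   len 0.0332 ang -141.4
Ms [[0.6317, -0.0611], [0.6583, -0.0374]] mean [ 0.645  -0.0492  0.022 ]
   len 0.0356 ang 41.7
CT [[0.523, 0.434], [0.515, 0.2408], [0.3595, 0.2476], [0.3704, 0.4425]] mean [0.442  0.3412 0.018 ]
   len 0.1934 ang -92.4
   len 0.1556 ang 177.5
   len 0.1952 ang 86.8
   len 0.1528 ang -3.2
ST [[0.6675, 0.4048], [0.6563, 0.2454], [0.5347, 0.2539], [0.5456, 0.4128]] mean [0.601  0.3292 0.012 ]
   len 0.1598 ang -94.0
   len 0.1219 ang 176.0
   len 0.1593 ang 86.1
   len 0.1222 ang -3.8
groove [[0.5551, -0.4334], [0.572, -0.2556]] mean [ 0.5636 -0.3445  0.04  ]
   len 0.1786 ang 84.6
groove [[0.5244, -0.4322], [0.5412, -0.2551]] mean [ 0.5328 -0.3436  0.04  ]
   len 0.1779 ang 84.6
groove [[0.4939, -0.4311], [0.5106, -0.2546]] mean [ 0.5023 -0.3428  0.04  ]
   len 0.1773 ang 84.6
groove [[0.4637, -0.43], [0.4819, -0.2541]] mean [ 0.4728 -0.342   0.04  ]
   len 0.1768 ang 84.1
gearcase [[0.6125, -0.211], [0.6085, -0.2458], [0.4414, -0.235], [0.4451, -0.1944]] mean [ 0.5269 -0.2216  0.066 ]
bracket inner [[0.5905, -0.4452], [0.4217, -0.432]] mean [ 0.5061 -0.4386  0.06  ]
```

Possible mix-ups, in raw top-view pixels:
- **Steel tray:** grey at (195,214). The brown ones at (115,248) and (200,290) are decoys.
- **Slide tray:** the dark one at (202,168).
- **Tubes:** large is (272,150), measured at 99 mm. Small is (321,216), measured at 77 mm.
- **Cups:** large is (297,177), small is (275,213).
- **Mailer:** (321,152). The timer at (240,125) and the white gear case are not the mailer.

The close crops above confirm these, and the measured sizes match the description.

```bash
cat >> h.py <<'E'
def to(x,y,z,head=None):
    s=env.observe();R=s['tool_rot'];p=s['position']
    h=np.degrees(np.arctan2(R[1,2],R[0,2]))
    if head is not None:
        t=(h-head+90)%180-90
        print('yaw units',round(t/5,2))
        c,sn=np.cos(np.radians(h-t)),np.sin(np.radians(h-t))
        Rn=np.array([[0,sn,c],[0,-c,sn],[-1,0,0]])
    else: Rn=R
    d=np.array([x,y,z])-p
    print('t',s['time_s'].__round__(2),'pos',p.round(4),'head',h.round(1),'grip',round(s['grip_width'],4),'F',np.round(s['ft_force'],1))
    print('units now-axes',(R.T@d/.03).round(2),' axes after yaw',(Rn.T@d/.03).round(2))
E
python3 - <<'E'
from h import *
print(at('scene',245,195.5,.052), at('top',356,119,.15),at('scene',243,325,0))
to(.567,.005,.30,-3)
E
```

```text
[0.4561 0.0708 0.052 ] [ 0.7423 -0.1715  0.15  ] [ 0.7615 -0.1929  0.    ]
yaw units 14.67
t 0.1 pos [0.1848 0.518  0.4042] head 70.4 grip 0.0853 F [-0.7  1.  -0. ]
units now-axes [  3.48 -17.75 -11.82]  axes after yaw [ 3.47 16.41 13.62]
```

```bash
python3 -m inch '[[-1,[0,-1,-0.66],0],[-1,[0,-1,-0.66],0],[-1,[0,-1,-0.66],0],[-1,[0,-1,-0.66],0],[-1,[0,-1,-0.66],0],[-1,[0,-1,-0.66],0],[-1,[0,-1,-0.66],0],[-1,[0,-1,-0.66],0]]' 40; python3 -m inch '[[-1,[0,-1,-0.66],0],[-1,[0,-1,-0.66],0],[-1,[0,-1,-0.66],0],[-1,[0,-1,-0.66],0],[-1,[0,-1,-0.66],0],[-1,[0,-1,-0.66],0],[-1,[0,-1,-0.66],0],[-1,[0,-1,-0.66],0]]'; python3 -m inch '[[-1,[0.4,0,0],1],[-1,[0.4,0,0],1],[-1,[0.4,0,0],1],[-1,[0.4,0,0],1],[-1,[0.4,0,0],1],[-1,[0.4,0,0],1],[-1,[0.4,0,0],1],[-1,[0.4,0,0],1]]'; python3 -c "
from h import *
to(.567,.005,.30,-3)"
```

```text
time_s: 0.77
position: [0.3583, 0.2866, 0.4046]
tool_rot: [[-0.0, -0.942, 0.336], [-0.0, 0.336, 0.942], [-1.0, 0.0, -0.0]]
ft_force: [0.7, 0.4, -0.3]
grip_width: 0.085
time_s: 1.43
position: [0.5312, 0.0566, 0.4044]
tool_rot: [[-0.001, -0.942, 0.336], [0.0, 0.336, 0.942], [-1.0, 0.001, -0.0]]
ft_force: [1.2, 1.3, -0.1]
grip_width: 0.0856
time_s: 2.1
position: [0.5304, 0.0583, 0.3078]
tool_rot: [[-0.001, -0.502, 0.865], [0.0, 0.865, 0.502], [-1.0, 0.0, -0.001]]
ft_force: [0.0, 1.4, 0.1]
grip_width: 0.0852
yaw units 6.62
t 2.1 pos [0.5304 0.0583 0.3078] head 30.1 grip 0.0852 F [0.  1.4 0.1]
units now-axes [ 0.26 -2.15  0.17]  axes after yaw [0.26 1.71 1.31]
```

```bash
sed -i 's/\[\[0,sn,c\],\[0,-c,sn\]/[[0,-sn,c],[0,c,sn]/' h.py; python3 -m inch '[[-1,[0,0,0],0.946],[-1,[0,0,0],0.946],[-1,[0,0,0],0.946],[-1,[0,0,0],0.946],[-1,[0,0,0],0.946],[-1,[0,0,0],0.946],[-1,[0,0,0],0.946],[-1,[0,-0.9,0.6],0]]'; python3 -c "
from h import *
to(.567,.005,.197,-3)
im=optics.get_image('top');crop(im,220,100,150,110,5,'a1.png')
im=optics.get_image('scene');crop(im,180,130,200,150,4,'a2.png')"
```

```text
time_s: 2.77
position: [0.5455, 0.0333, 0.3086]
tool_rot: [[-0.003, 0.049, 0.999], [0.002, 0.999, -0.049], [-1.0, 0.001, -0.003]]
ft_force: [0.1, 1.0, -0.6]
grip_width: 0.0855
yaw units 0.04
t 2.77 pos [0.5455 0.0333 0.3086] head -2.8 grip 0.0855 F [ 0.1  1.  -0.6]
units now-axes [ 3.72 -0.91  0.77]  axes after yaw [ 3.72 -0.9   0.77]
```

View pics/a2.png

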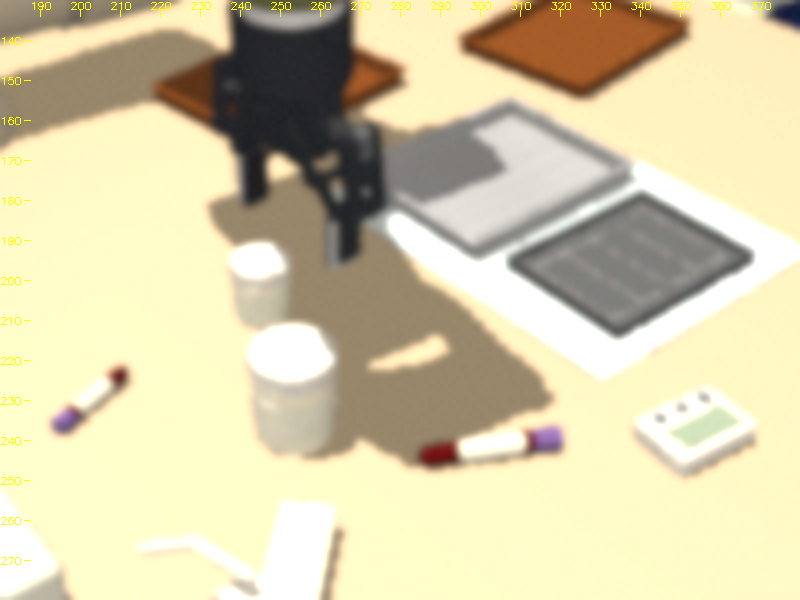

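The gripper hangs just above and behind the large cup, which is at about (253,228) in the scene view. Lining up and lowering part-way.

```bash
python3 -m inch '[[-1,[0,-0.7,0.65],0],[-1,[0,0,0],0],[-1,[0.5,0,0],0],[-1,[0.5,0,0],0],[-1,[0,0,0],0],[-1,[0,0,0],0],[-1,[0,0,0],0],[-1,[0,0,0],0]]'; python3 -c "
from h import *
to(.567,.005,.197,-3)
im=optics.get_image('top');crop(im,220,100,150,110,5,'a3.png')
im=optics.get_image('scene');crop(im,180,130,200,150,4,'a4.png')"
```

```text
time_s: 3.53
position: [0.5657, 0.0087, 0.2796]
tool_rot: [[0.001, 0.048, 0.999], [-0.0, 0.999, -0.048], [-1.0, -0.0, 0.001]]
ft_force: [-0.8, -1.0, -0.4]
grip_width: 0.0852
yaw units 0.05
t 3.53 pos [0.5657 0.0087 0.2796] head -2.7 grip 0.0852 F [-0.8 -1.  -0.4]
units now-axes [ 2.75 -0.12  0.05]  axes after yaw [ 2.75 -0.12  0.05]
```

View pics/a4.png

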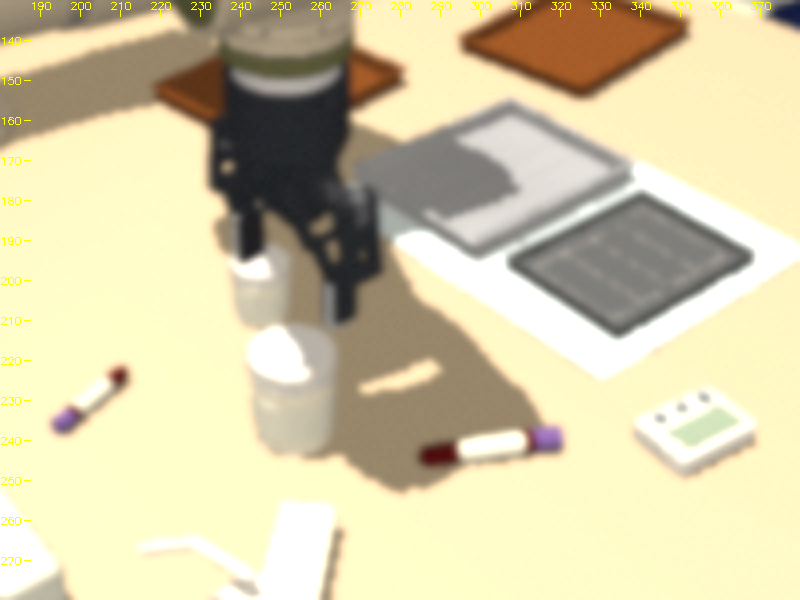

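View pics/a3.png

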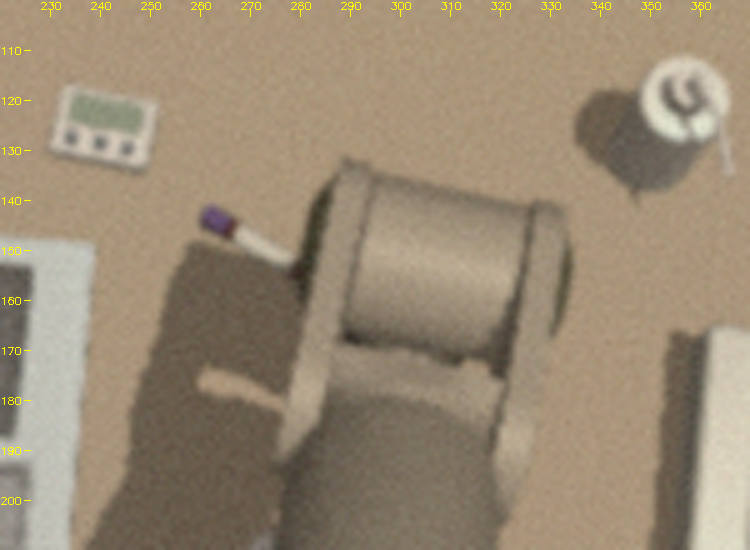

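```bash
python3 -c "
from h import *
for z in (.119,):
  print(px('scene',[[.566+s*c,.0087-s*s*0,z] for s,c in ((-1,.0425),(-1,.057),(1,.0425),(1,.057))]))
print(px('scene',[[.566-.05,.0087+.0024,.119],[.566+.05,.0087-.0024,.119]]))
"
```

```text
[[242.5 195.1]
 [239.  192.8]
 [264.  209.5]
 [267.9 212.2]]
[[241.4 193.6]
 [265.3 211.3]]
```

```bash
python3 -m inch '[[-1,[0,-0.15,0.1],0],[-1,[0.6,0,0],0],[-1,[0.6,0,0],0],[-1,[0.6,0,0],0],[-1,[0.6,0,0],0],[-1,[0.35,0,0],0],[-1,[0,0,0],0],[-1,[0,0,0],0]]'; python3 -c "
from h import *
to(.567,.005,.197,-3)
im=optics.get_image('scene');crop(im,180,130,200,150,4,'a5.png')"
```

```text
time_s: 4.3
position: [0.5686, 0.0037, 0.1964]
tool_rot: [[-0.0, 0.048, 0.999], [0.0, 0.999, -0.048], [-1.0, 0.0, -0.0]]
ft_force: [-1.8, -0.4, 0.5]
grip_width: 0.0855
yaw units 0.05
t 4.3 pos [0.5686 0.0037 0.1964] head -2.8 grip 0.0855 F [-1.8 -0.4  0.5]
units now-axes [-0.02  0.04 -0.06]  axes after yaw [-0.02  0.04 -0.06]
```

View pics/a5.png

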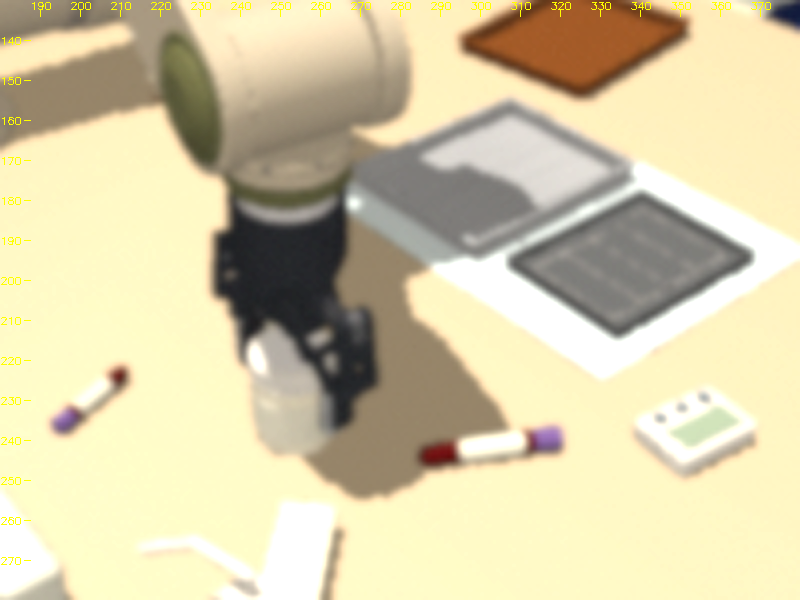

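The fingers straddle the large cup. Closing on it.

```bash
python3 -m inch '[[0,[0,0,0],0],[0.2,[0,0,0],0],[0.4,[0,0,0],0],[0.6,[0,0,0],0],[1,[0,0,0],0],[1,[0,0,0],0],[1,[0,0,0],0],[1,[0,0,0],0]]' 40; python3 -m inch '[[1,[0,0,0],0],[1,[-0.2,0,0],0],[1,[-0.5,0,0],0],[1,[-0.7,0,0],0],[1,[-0.7,0,0],0],[1,[-0.7,0,0],0],[1,[-0.3,0,0],0],[1,[0,0,0],0]]';python3 -c "
from h import *
to(.444,.383,.30,-3)
im=optics.get_image('scene');crop(im,180,100,200,150,4,'a6.png')"
```

```text
time_s: 5.02
position: [0.5685, 0.0039, 0.1973]
tool_rot: [[0.002, 0.048, 0.999], [-0.0, 0.999, -0.048], [-1.0, -0.0, 0.002]]
ft_force: [-0.6, -0.3, 6.6]
grip_width: 0.058
time_s: 5.68
position: [0.5685, 0.0039, 0.2914]
tool_rot: [[0.004, 0.048, 0.999], [-0.001, 0.999, -0.048], [-1.0, -0.001, 0.004]]
ft_force: [-0.3, 0.0, -1.2]
grip_width: 0.0586
yaw units 0.05
t 5.68 pos [0.5685 0.0039 0.2914] head -2.7 grip 0.0586 F [-0.3  0.  -1.2]
units now-axes [-0.32 12.42 -4.75]  axes after yaw [-0.29 12.4  -4.81]
```

View pics/a6.png

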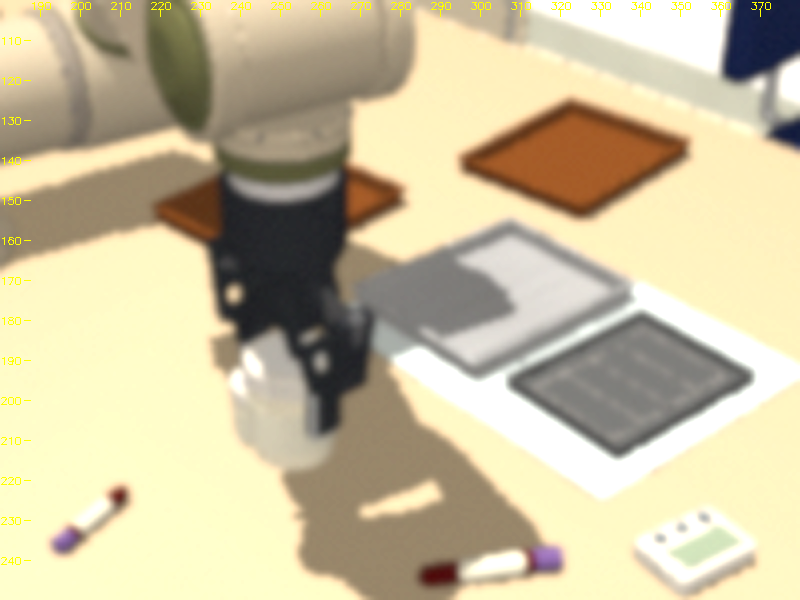

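```bash
python3 - <<'E'
from h import *
for n,P_ in (('CT',[(299,194.2),(338,171.5),(308,155)]),('ST',[(307.5,195.5),(334.5,213.5),(368,193.5),(340,178)])):
    print(n,[at('scene',u,v,.018 if n=='CT' else .012)[:2].tolist() for u,v in P_])
E
python3 -m inch '[[1,[0,0.4,-0.15],0],[1,[0,0.8,-0.31],0],[1,[0,0.9,-0.34],0],[1,[0,0.9,-0.34],0],[1,[0,0.9,-0.34],0],[1,[0,0.9,-0.34],0],[1,[0,0.9,-0.34],0],[1,[0,0.9,-0.34],0]]'; python3 -m inch '[[1,[0,0.9,-0.34],0],[1,[0,0.9,-0.34],0],[1,[0,0.9,-0.34],0],[1,[0,0.9,-0.34],0],[1,[0,0.9,-0.34],0],[1,[0,0.7,-0.3],0],[1,[0,0.4,-0.2],0],[1,[0,0,0],0]]'; python3 -c "
from h import *
to(.444,.383,.203,-3)
im=optics.get_image('scene');crop(im,240,80,200,150,4,'a7.png')"
```

```text
CT [[0.5296, 0.2302], [0.5288, 0.4291], [0.3797, 0.4409]]
ST [[0.5473, 0.2511], [0.6627, 0.2412], [0.6712, 0.4008], [0.554, 0.4088]]
time_s: 6.4
position: [0.5016, 0.2071, 0.2877]
tool_rot: [[-0.003, 0.048, 0.999], [-0.0, 0.999, -0.048], [-1.0, -0.001, -0.003]]
ft_force: [-0.0, 0.8, -1.1]
grip_width: 0.0581
time_s: 7.07
position: [0.4433, 0.3783, 0.2879]
tool_rot: [[-0.002, 0.045, 0.999], [-0.001, 0.999, -0.045], [-1.0, -0.001, -0.002]]
ft_force: [-0.7, 0.1, -0.6]
grip_width: 0.0583
yaw units 0.09
t 7.07 pos [0.4433 0.3783 0.2879] head -2.6 grip 0.0583 F [-0.7  0.1 -0.6]
units now-axes [2.83 0.16 0.02]  axes after yaw [2.83 0.16 0.01]
```

View pics/a7.png

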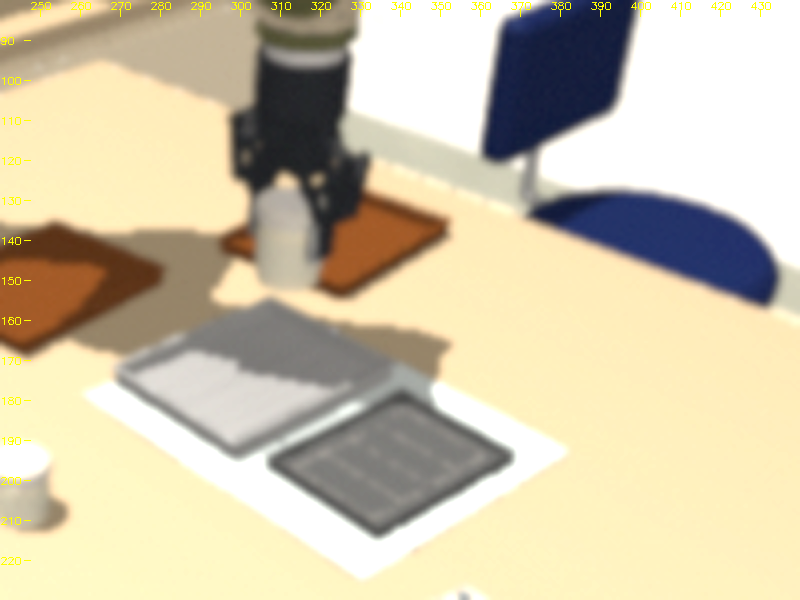

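```bash
python3 -m inch '[[1,[0.3,0,0.1],0],[1,[0.6,0,0],0],[1,[0.6,0,0],0],[1,[0.6,0,0],0],[1,[0.5,0,0],0],[1,[0.2,0,0],0],[1,[0.1,0,0],0],[1,[0,0,0],0]]'; python3 -c "
from h import *
to(.444,.383,.200,-3)
im=optics.get_image('scene');crop(im,240,80,200,150,4,'a8.png')"
```

```text
time_s: 7.78
position: [0.4485, 0.375, 0.2024]
tool_rot: [[-0.001, 0.049, 0.999], [-0.001, 0.999, -0.049], [-1.0, -0.001, -0.001]]
ft_force: [-0.1, 0.6, -1.6]
grip_width: 0.0579
yaw units 0.04
t 7.78 pos [0.4485 0.375  0.2024] head -2.8 grip 0.0579 F [-0.1  0.6 -1.6]
units now-axes [ 0.08  0.26 -0.16]  axes after yaw [ 0.08  0.26 -0.16]
```

View pics/a8.png

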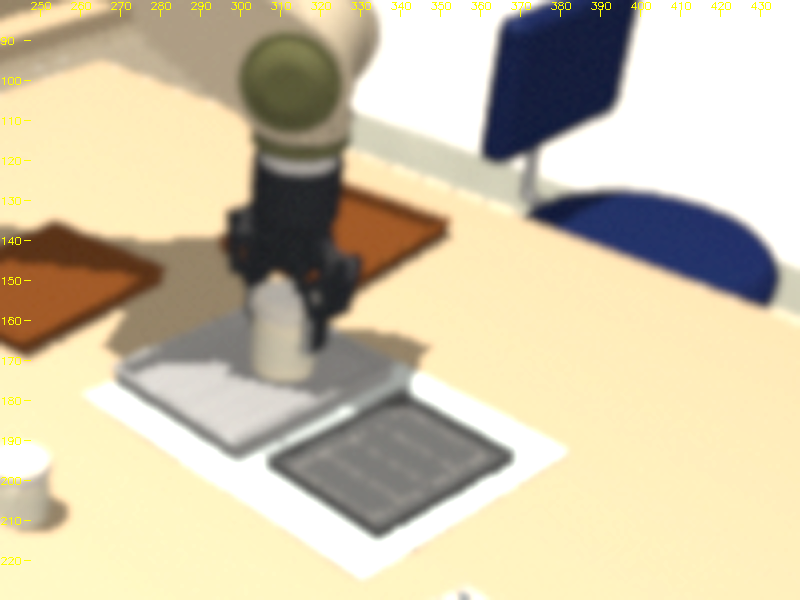

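```bash
python3 -m inch '[[1,[0,0.2,-0.05],0],[1,[0,0,0],0],[1,[0.07,0,0],0],[1,[0.03,0,0],0],[1,[0,0,0],0],[1,[0,0,0],0],[1,[0,0,0],0],[1,[0,0,0],0]]'; python3 -m inch '[[0,[0,0,0],0],[-0.2,[0,0,0],0],[-0.4,[0,0,0],0],[-0.8,[0,0,0],0],[-1,[0,0,0],0],[-1,[0,0,0],0],[-1,[0,0,0],0],[-1,[0,0,0],0]]';python3 -c "
from h import *
to(.444,.383,.300,-3)
im=optics.get_image('scene');crop(im,240,80,200,150,4,'a9.png')"
```

```text
time_s: 8.5
position: [0.4469, 0.3824, 0.2022]
tool_rot: [[0.002, 0.048, 0.999], [0.002, 0.999, -0.048], [-1.0, 0.002, 0.002]]
ft_force: [-5.7, -3.5, 23.7]
grip_width: 0.058
time_s: 9.17
position: [0.4469, 0.3822, 0.199]
tool_rot: [[-0.0, 0.048, 0.999], [-0.0, 0.999, -0.048], [-1.0, -0.0, -0.0]]
ft_force: [0.5, 0.6, -0.5]
grip_width: 0.0861
yaw units 0.05
t 9.17 pos [0.4469 0.3822 0.199 ] head -2.8 grip 0.0861 F [ 0.5  0.6 -0.5]
units now-axes [-3.37  0.02 -0.1 ]  axes after yaw [-3.37  0.02 -0.1 ]
```

View pics/a9.png

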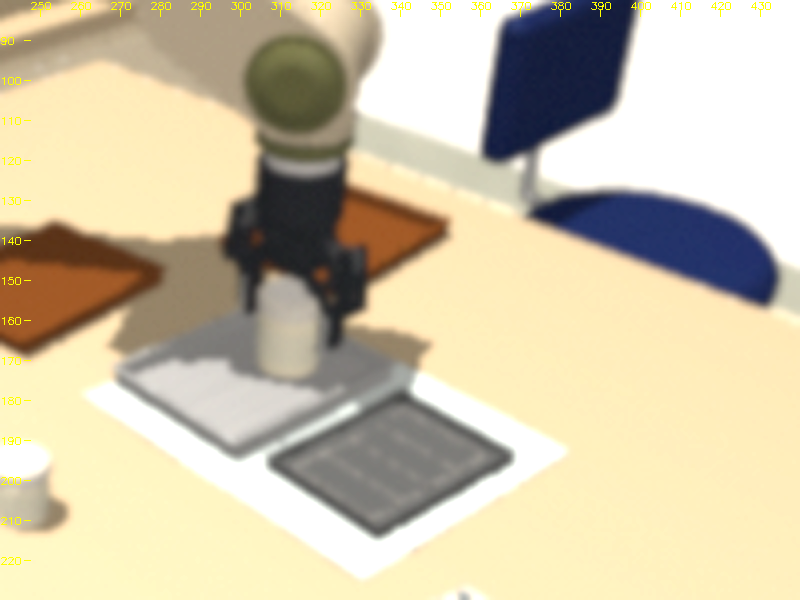

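The large cup stands in the tray, released. Up and over to the small cup.

```bash
python3 -m inch '[[-1,[-0.5,0,0],0],[-1,[-0.9,0,0],0],[-1,[-1,0,0],0],[-1,[-0.9,0,0],0],[-1,[0,-0.6,0],0],[-1,[0,-1,0],0],[-1,[0,-1,0],0],[-1,[0,-1,0],0]]'; python3 -m inch '[[-1,[0,-1,0],0],[-1,[0,-1,0],0],[-1,[0,-1,0],0],[-1,[0,-1,0],0],[-1,[0,-1,0],0],[-1,[0,-1,0],0],[-1,[0,-0.5,0],0],[-1,[0,0,0],0]]';python3 -c "
from h import *
to(.452,.072,.183,-3)
im=optics.get_image('scene');crop(im,180,130,200,150,4,'b1.png')
im=optics.get_image('top');crop(im,150,135,95,115,5,'b2.png')"
```

```text
time_s: 9.88
position: [0.4413, 0.2732, 0.2982]
tool_rot: [[0.0, 0.047, 0.999], [-0.0, 0.999, -0.047], [-1.0, -0.0, 0.0]]
ft_force: [0.1, 0.0, -0.6]
grip_width: 0.0855
time_s: 10.55
position: [0.4324, 0.0773, 0.2983]
tool_rot: [[0.0, 0.051, 0.999], [-0.0, 0.999, -0.051], [-1.0, -0.0, 0.0]]
ft_force: [-0.5, 0.6, 0.3]
grip_width: 0.0853
yaw units 0.01
t 10.55 pos [0.4324 0.0773 0.2983] head -2.9 grip 0.0853 F [-0.5  0.6  0.3]
units now-axes [ 3.84 -0.14  0.66]  axes after yaw [ 3.84 -0.14  0.66]
```

View pics/b1.png

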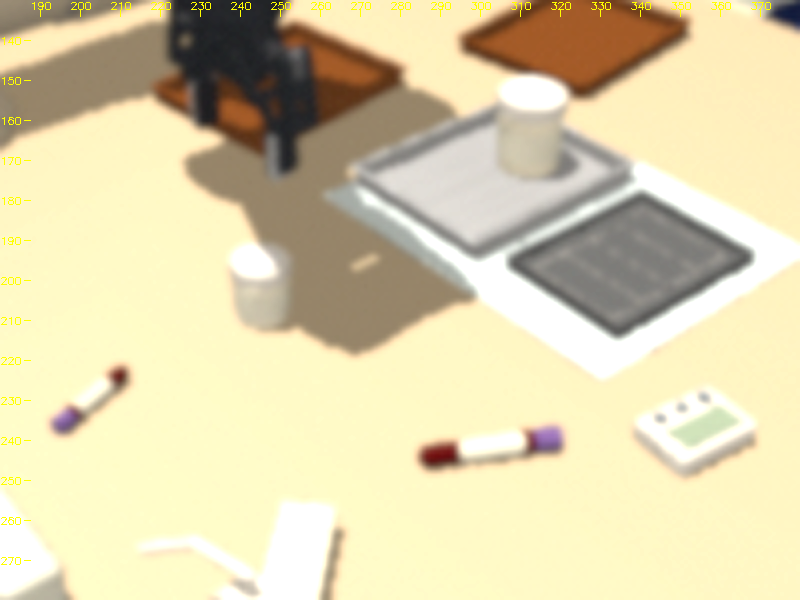

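View pics/b2.png

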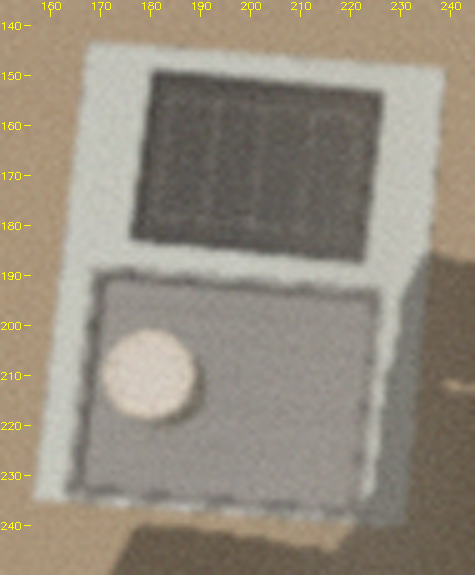

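The large cup stands upright in the steel tray (top view (180,210)). Comparing the cup's known release point with the top camera, then going down on the small cup.

```bash
python3 -c "
from h import *
print(at('top',180,210,.075), at('scene',313,153.5,.075))"
python3 -m inch '[[-1,[0,-0.14,0.63],0],[-1,[0,0,0],0],[-1,[0.6,0,0],0],[-1,[0.6,0,0],0],[-1,[0.5,0,0],0],[-1,[0.2,0,0],0],[-1,[0,0,0],0],[-1,[0,0,0],0]]';python3 -c "
from h import *
to(.452,.072,.183,-3)
im=optics.get_image('scene');crop(im,180,130,200,150,4,'b3.png')"
```

```text
[0.4448 0.3822 0.075 ] [0.4502 0.3818 0.075 ]
time_s: 11.32
position: [0.4511, 0.075, 0.2415]
tool_rot: [[0.0, 0.047, 0.999], [0.0, 0.999, -0.047], [-1.0, 0.0, 0.0]]
ft_force: [-0.4, -0.1, 0.2]
grip_width: 0.0854
yaw units 0.06
t 11.32 pos [0.4511 0.075  0.2415] head -2.7 grip 0.0854 F [-0.4 -0.1  0.2]
units now-axes [ 1.95 -0.1   0.03]  axes after yaw [ 1.95 -0.1   0.04]
```

View pics/b3.png

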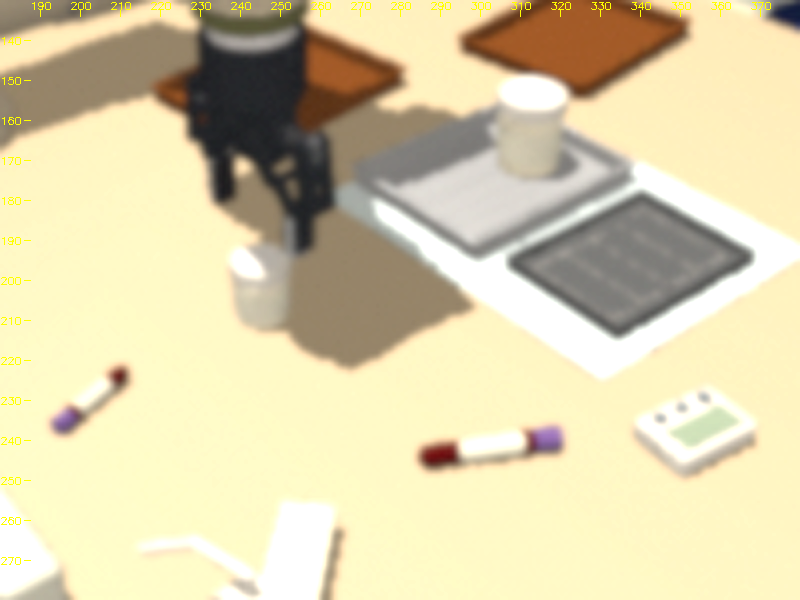

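```bash
python3 -m inch '[[-1,[0,-0.1,0.03],0],[-1,[0.5,0,0],0],[-1,[0.5,0,0],0],[-1,[0.5,0,0],0],[-1,[0.3,0,0],0],[-1,[0.1,0,0],0],[-1,[0,0,0],0],[-1,[0,0,0],0]]'; python3 -m inch '[[0,[0,0,0],0],[0.2,[0,0,0],0],[0.4,[0,0,0],0],[0.6,[0,0,0],0],[1,[0,0,0],0],[1,[0,0,0],0],[1,[0,0,0],0],[1,[0,0,0],0]]' 30; python3 -m inch '[[1,[0,0,0],0],[1,[-0.2,0,0],0],[1,[-0.5,0,0],0],[1,[-0.7,0,0],0],[1,[-0.7,0,0],0],[1,[-0.7,0,0],0],[1,[-0.3,0,0],0],[1,[0,0,0],0]]';python3 -c "
from h import *
to(.4435,.296,.20,-3)
im=optics.get_image('scene');crop(im,180,130,200,150,4,'b4.png')"
```

```text
time_s: 12.03
position: [0.452, 0.0713, 0.1849]
tool_rot: [[0.001, 0.048, 0.999], [-0.0, 0.999, -0.048], [-1.0, -0.0, 0.001]]
ft_force: [-0.1, 0.8, -0.2]
grip_width: 0.0855
time_s: 12.7
position: [0.4518, 0.0714, 0.1847]
tool_rot: [[0.001, 0.048, 0.999], [-0.0, 0.999, -0.048], [-1.0, -0.0, 0.001]]
ft_force: [-0.4, -0.0, 4.4]
grip_width: 0.0441
time_s: 13.37
position: [0.4519, 0.0714, 0.2795]
tool_rot: [[0.004, 0.048, 0.999], [-0.0, 0.999, -0.048], [-1.0, -0.0, 0.004]]
ft_force: [-0.3, -0.5, -0.9]
grip_width: 0.0445
yaw units 0.05
t 13.37 pos [0.4519 0.0714 0.2795] head -2.7 grip 0.0445 F [-0.3 -0.5 -0.9]
units now-axes [ 2.64  7.46 -0.65]  axes after yaw [ 2.65  7.46 -0.67]
```

View pics/b4.png

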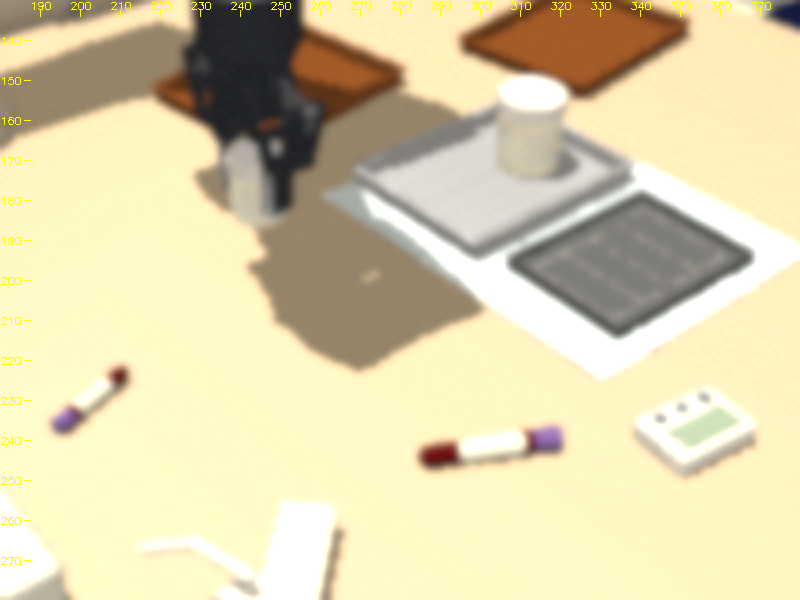

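The small cup is held upright. Carrying it to the tray.

```bash
python3 -m inch '[[1,[0,0.5,-0.05],0],[1,[0,1,-0.1],0],[1,[0,1,-0.1],0],[1,[0,1,-0.1],0],[1,[0,1,-0.1],0],[1,[0,1,-0.1],0],[1,[0,1,-0.1],0],[1,[0,0.6,0],0]]'; python3 -m inch '[[1,[0,0.36,0],0],[1,[0.4,0,0],0],[1,[0.6,0,0],0],[1,[0.6,0,0],0],[1,[0.6,0,0],0],[1,[0.4,0,0],0],[1,[0.1,0,0],0],[1,[0,0,0],0]]'; python3 -c "
from h import *
to(.4435,.296,.188,-3)
im=optics.get_image('scene');crop(im,240,80,200,150,4,'b5.png')"
```

```text
time_s: 14.08
position: [0.4416, 0.2874, 0.2761]
tool_rot: [[-0.002, 0.046, 0.999], [-0.0, 0.999, -0.046], [-1.0, -0.0, -0.002]]
ft_force: [0.2, 0.5, -0.2]
grip_width: 0.0444
time_s: 14.75
position: [0.443, 0.2954, 0.1951]
tool_rot: [[-0.003, 0.049, 0.999], [-0.001, 0.999, -0.049], [-1.0, -0.001, -0.003]]
ft_force: [-0.3, -0.1, -0.7]
grip_width: 0.0439
yaw units 0.04
t 14.75 pos [0.443  0.2954 0.1951] head -2.8 grip 0.0439 F [-0.3 -0.1 -0.7]
units now-axes [0.24 0.02 0.02]  axes after yaw [0.24 0.02 0.01]
```

View pics/b5.png

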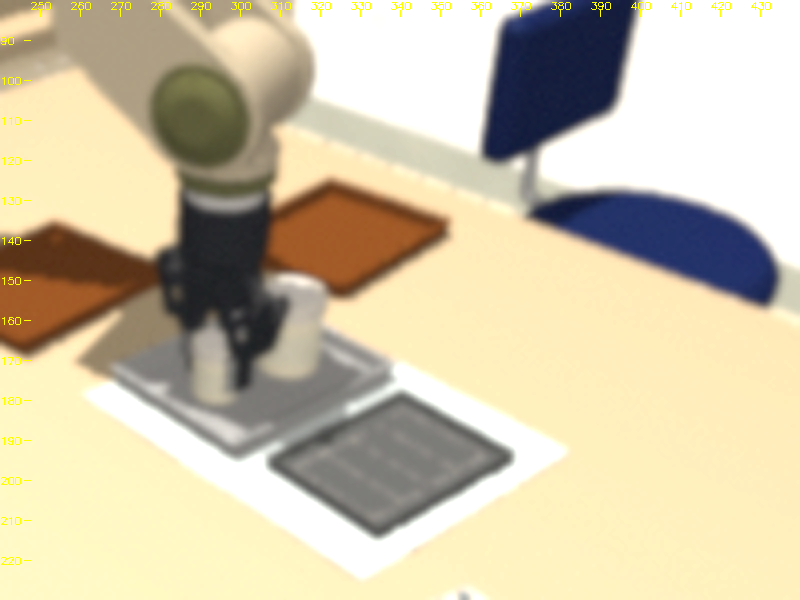

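```bash
python3 -m inch '[[1,[0.1,0,0],0],[1,[0.06,0,0],0],[1,[0.03,0,0],0],[1,[0,0,0],0],[1,[0,0,0],0],[0.4,[0,0,0],0],[0,[0,0,0],0],[-0.4,[0,0,0],0]]'; python3 -m inch '[[-0.8,[0,0,0],0],[-1,[0,0,0],0],[-1,[0,0,0],0],[-1,[-0.4,0,0],0],[-1,[-0.9,0,0],0],[-1,[-1,0,0],0],[-1,[-1,0,0],0],[-1,[-1,0,0],0]]';python3 -c "
from h import *
to(.669,-.080,.30,40)
im=optics.get_image('scene');crop(im,240,80,200,150,4,'b6.png')"
```

```text
time_s: 15.47
position: [0.4431, 0.2959, 0.1907]
tool_rot: [[0.0, 0.048, 0.999], [0.0, 0.999, -0.048], [-1.0, 0.0, 0.0]]
ft_force: [-0.6, 0.7, 0.7]
grip_width: 0.0553
time_s: 16.13
position: [0.4428, 0.2958, 0.321]
tool_rot: [[-0.0, 0.048, 0.999], [-0.0, 0.999, -0.048], [-1.0, -0.0, -0.0]]
ft_force: [1.2, 0.1, -0.6]
grip_width: 0.0852
yaw units -8.55
t 16.13 pos [0.4428 0.2958 0.321 ] head -2.7 grip 0.0852 F [ 1.2  0.1 -0.6]
units now-axes [  0.7  -12.15   8.13]  axes after yaw [  0.7  -14.44  -2.28]
```

View pics/b6.png

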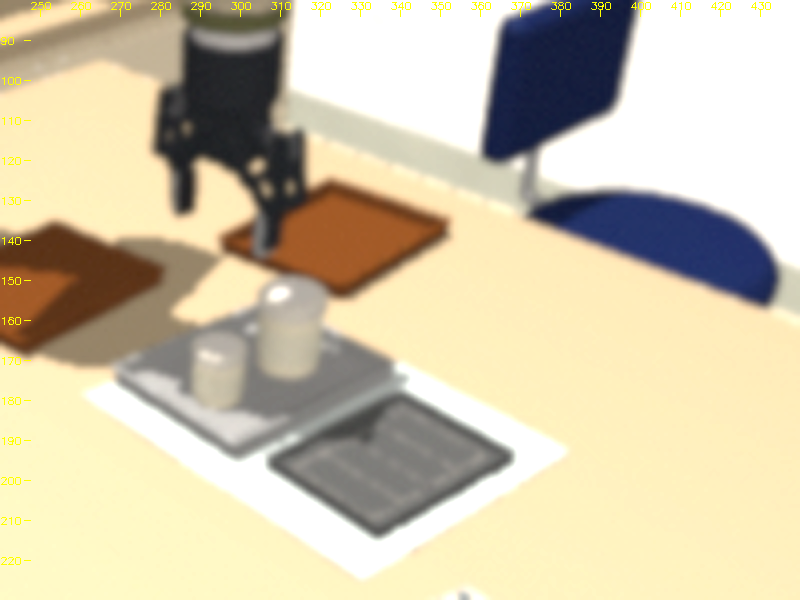

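Both cups stand upright in the steel tray, (297,172) and (313,163) raw. Next the mailer.

```bash
python3 -m inch '[[-1,[0,-0.5,0.33],0],[-1,[0,-0.9,0.6],0],[-1,[0,-0.9,0.6],0],[-1,[0,-0.9,0.6],0],[-1,[0,-0.9,0.6],0],[-1,[0,-0.9,0.6],0],[-1,[0,-0.9,0.6],0],[-1,[0,-0.9,0.6],0]]'; python3 -m inch '[[-1,[0,-0.9,0.6],0],[-1,[0,-0.9,0.6],0],[-1,[0,-0.9,0.6],0],[-1,[0,-0.9,0.6],0],[-1,[0,-0.9,0.6],0],[-1,[0,-0.75,0.5],0],[-1,[0,0,0],-0.8],[-1,[0,0,0],-0.95]]'; python3 -m inch '[[-1,[0.2,0,0],-0.97],[-1,[0.2,0,0],-0.97],[-1,[0.2,0,0],-0.97],[-1,[0.2,0,0],-0.97],[-1,[0.2,0,0],-0.97],[-1,[0.2,0,0],-0.97],[-1,[0.2,0,0],-0.97],[-1,[0.2,0,0],0]]';python3 -c "
from h import *
to(.669,-.080,.19,40)
im=optics.get_image('scene');crop(im,180,180,200,150,4,'c1.png')
im=optics.get_image('top');crop(im,220,100,150,110,5,'c2.png')"
```

```text
time_s: 16.85
position: [0.5696, 0.084, 0.3194]
tool_rot: [[-0.0, 0.048, 0.999], [0.0, 0.999, -0.048], [-1.0, 0.0, -0.0]]
ft_force: [-0.2, 0.4, -0.1]
grip_width: 0.0851
time_s: 17.52
position: [0.6668, -0.0786, 0.3185]
tool_rot: [[-0.001, -0.105, 0.994], [0.0, 0.994, 0.105], [-1.0, 0.0, -0.001]]
ft_force: [0.1, 0.5, 0.4]
grip_width: 0.0855
time_s: 18.18
position: [0.6663, -0.0768, 0.2708]
tool_rot: [[-0.0, -0.644, 0.765], [0.0, 0.765, 0.644], [-1.0, 0.0, -0.0]]
ft_force: [0.3, 0.5, 0.5]
grip_width: 0.0856
yaw units 0.02
t 18.18 pos [ 0.6663 -0.0768  0.2708] head 40.1 grip 0.0856 F [0.3 0.5 0.5]
units now-axes [ 2.69 -0.14  0.  ]  axes after yaw [ 2.69 -0.14  0.  ]
```

View pics/c1.png

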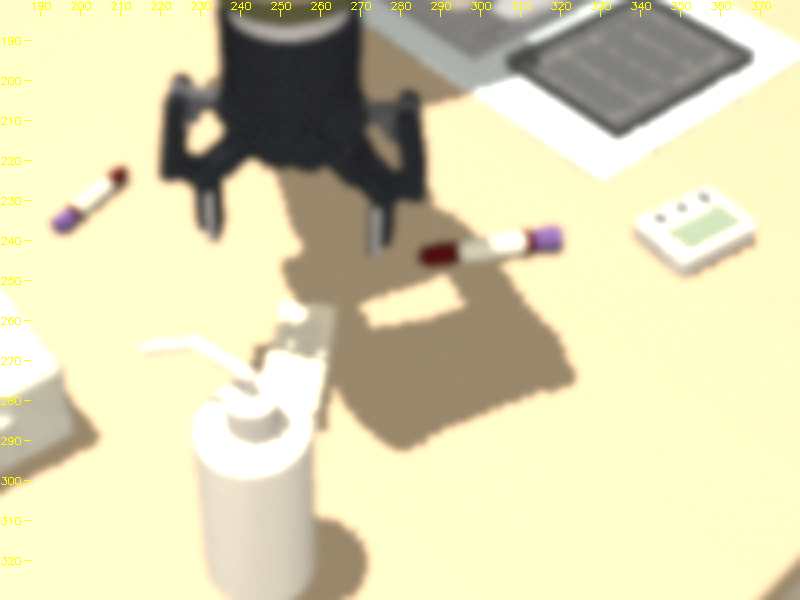

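```bash
python3 -m inch '[[-1,[0.3,-0.14,0],0],[-1,[0.6,0,0],0],[-1,[0.6,0,0],0],[-1,[0.6,0,0],0],[-1,[0.5,0,0],0],[-1,[0.35,0,0],0],[-1,[0.1,0,0],0],[-1,[0,0,0],0]]';python3 -c "
from h import *
to(.669,-.080,.178,40)
im=optics.get_image('scene');crop(im,180,180,200,150,4,'c3.png')"
```

```text
time_s: 18.95
position: [0.6691, -0.0801, 0.1793]
tool_rot: [[-0.001, -0.642, 0.767], [0.0, 0.767, 0.642], [-1.0, 0.001, -0.001]]
ft_force: [0.6, 0.2, 1.1]
grip_width: 0.0852
yaw units -0.02
t 18.95 pos [ 0.6691 -0.0801  0.1793] head 39.9 grip 0.0852 F [0.6 0.2 1.1]
units now-axes [0.04 0.   0.  ]  axes after yaw [0.04 0.   0.  ]
```

View pics/c3.png

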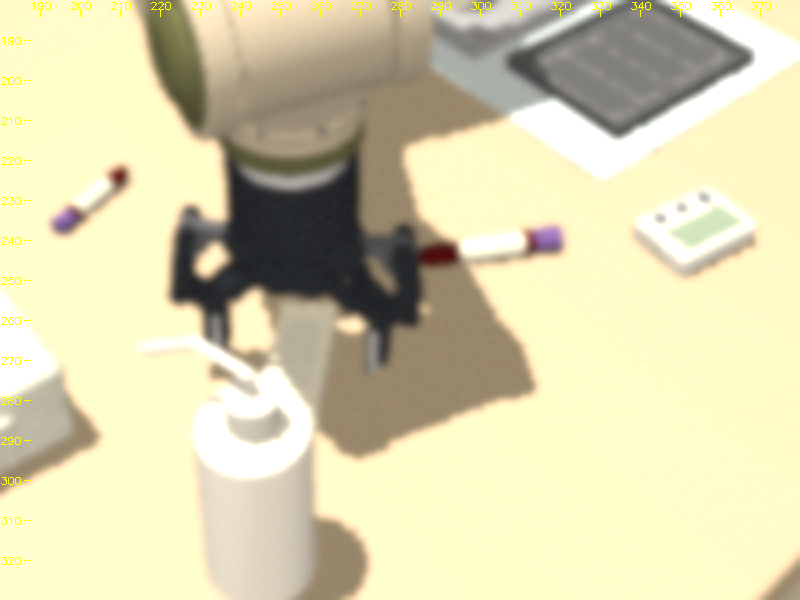

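The fingers stand on either side of the mailer. Closing and lifting.

```bash
python3 -m inch '[[0,[0,0,0],0],[0.2,[0,0,0],0],[0.4,[0,0,0],0],[0.6,[0,0,0],0],[1,[0,0,0],0],[1,[0,0,0],0],[1,[0,0,0],0],[1,[0,0,0],0]]' 30; python3 -m inch '[[1,[0,0,0],0],[1,[-0.2,0,0],0],[1,[-0.5,0,0],0],[1,[-0.7,0,0],0],[1,[-0.7,0,0],0],[1,[-0.7,0,0],0],[1,[-0.5,0,0],0],[1,[0,0,0],0]]';python3 -c "
from h import *
to(.603,.328,.28,-4)
im=optics.get_image('scene');crop(im,180,150,200,150,4,'c4.png')"
```

```text
time_s: 19.67
position: [0.6691, -0.0801, 0.1806]
tool_rot: [[0.001, -0.642, 0.767], [-0.0, 0.767, 0.642], [-1.0, -0.001, 0.001]]
ft_force: [-0.9, 0.5, 5.4]
grip_width: 0.0339
time_s: 20.33
position: [0.6693, -0.08, 0.2825]
tool_rot: [[0.005, -0.642, 0.767], [-0.002, 0.767, 0.642], [-1.0, -0.005, 0.003]]
ft_force: [0.4, -0.5, 0.2]
grip_width: 0.0346
yaw units 8.79
t 20.33 pos [ 0.6693 -0.08    0.2825] head 40.0 grip 0.0346 F [ 0.4 -0.5  0.2]
units now-axes [ 0.05 11.84  7.04]  axes after yaw [ 0.08 13.41 -3.15]
```

View pics/c4.png

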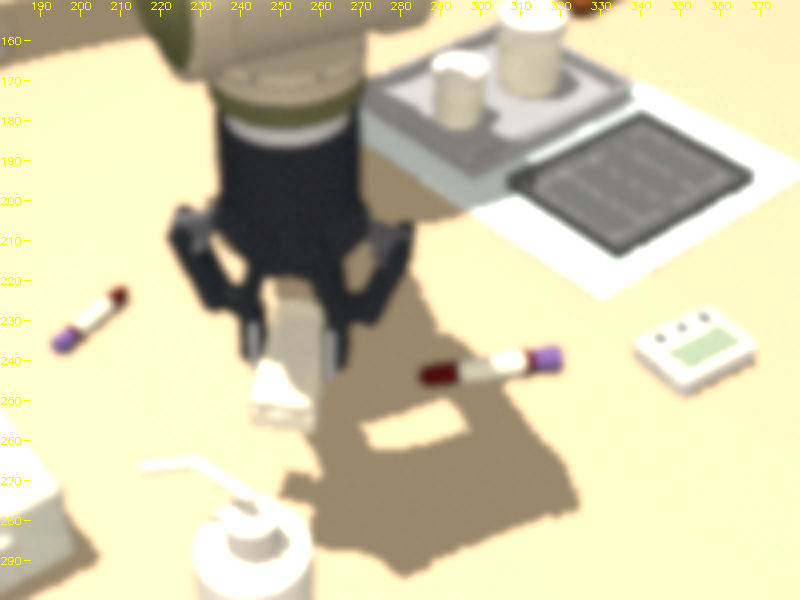

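```bash
python3 -m inch '[[1,[0,0.5,0.3],0],[1,[0,0.9,0.535],0],[1,[0,0.9,0.535],0],[1,[0,0.9,0.535],0],[1,[0,0.9,0.535],0],[1,[0,0.9,0.535],0],[1,[0,0.9,0.535],0],[1,[0,0.9,0.535],0]]'; python3 -m inch '[[1,[0,0.9,0.535],0],[1,[0,0.9,0.535],0],[1,[0,0.9,0.535],0],[1,[0,0.9,0.535],0],[1,[0,0.9,0.535],0],[1,[0,0.54,0.34],0],[1,[0,0,0],0.8],[1,[0,0,0],0.99]]'; python3 -m inch '[[1,[0,0,0],1],[1,[0.2,0,0],1],[1,[0.2,0,0],1],[1,[0.2,0,0],1],[1,[0.2,0,0],1],[1,[0.2,0,0],1],[1,[0.2,0,0],1],[1,[0,0,0],0]]';python3 -c "
from h import *
to(.603,.328,.184,-4)
im=optics.get_image('scene');crop(im,240,80,200,150,4,'c5.png')
im=optics.get_image('top');crop(im,150,135,115,115,5,'c6.png')"
```

```text
time_s: 21.05
position: [0.63, 0.1565, 0.2772]
tool_rot: [[-0.003, -0.642, 0.766], [-0.0, 0.766, 0.642], [-1.0, 0.002, -0.002]]
ft_force: [0.4, -0.5, -0.5]
grip_width: 0.0343
time_s: 21.72
position: [0.602, 0.3305, 0.2768]
tool_rot: [[-0.003, -0.515, 0.857], [-0.001, 0.857, 0.515], [-1.0, 0.001, -0.003]]
ft_force: [0.3, -0.3, -0.2]
grip_width: 0.0341
time_s: 22.38
position: [0.6023, 0.3287, 0.2399]
tool_rot: [[-0.005, 0.072, 0.997], [-0.002, 0.997, -0.072], [-1.0, -0.002, -0.005]]
ft_force: [1.0, -0.1, -0.2]
grip_width: 0.0343
yaw units -0.03
t 22.38 pos [0.6023 0.3287 0.2399] head -4.2 grip 0.0343 F [ 1.  -0.1 -0.2]
units now-axes [ 1.86 -0.02  0.03]  axes after yaw [ 1.86 -0.02  0.02]
```

View pics/c5.png

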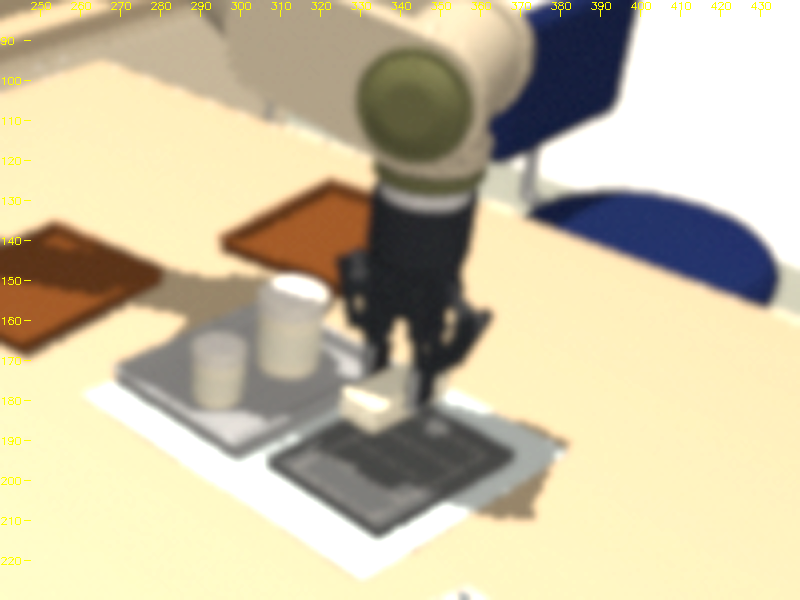

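```bash
python3 -m inch '[[1,[0.4,0,0],0],[1,[0.5,0,0],0],[1,[0.5,0,0],0],[1,[0.25,0,0],0],[1,[0.1,0,0],0],[1,[0.05,0,0],0],[1,[0.02,0,0],0],[1,[0,0,0],0]]';python3 -c "
from h import *
to(.603,.328,.184,-4)
im=optics.get_image('scene');crop(im,240,80,200,150,4,'c7.png')"
```

```text
time_s: 23.15
position: [0.6034, 0.3284, 0.189]
tool_rot: [[0.001, 0.069, 0.998], [0.0, 0.998, -0.069], [-1.0, 0.0, 0.001]]
ft_force: [-0.2, -0.4, -0.6]
grip_width: 0.0341
yaw units 0.0
t 23.15 pos [0.6034 0.3284 0.189 ] head -4.0 grip 0.0341 F [-0.2 -0.4 -0.6]
units now-axes [ 0.17 -0.01 -0.01]  axes after yaw [ 0.17 -0.01 -0.01]
```

View pics/c7.png

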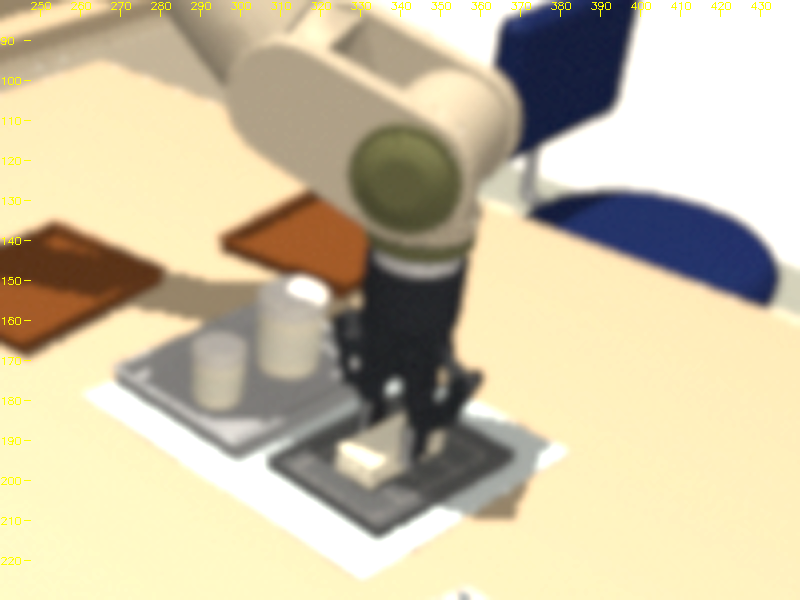

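```bash
python3 -m inch '[[1,[0.1,0,0],0],[1,[0.04,0,0],0],[1,[0,0,0],0],[1,[0,0,0],0],[0.2,[0,0,0],0],[0,[0,0,0],0],[-0.2,[0,0,0],0],[-0.3,[0,0,0],0]]';python3 -m inch '[[-0.3,[0,0,0],0],[-0.3,[0,0,0],0],[-0.3,[0,0,0],0],[-0.3,[-0.3,0,0],0],[-0.3,[-0.8,0,0],0],[-1,[-1,0,0],0],[-1,[-1,0,0],0],[-1,[-0.8,0,0],0]]';python3 -c "
from h import *
to(.675,.085,.30,-30.5)
im=optics.get_image('scene');crop(im,240,80,200,150,4,'c8.png')"
```

```text
time_s: 23.87
position: [0.6033, 0.3283, 0.1841]
tool_rot: [[-0.0, 0.07, 0.998], [-0.0, 0.998, -0.07], [-1.0, -0.0, -0.0]]
ft_force: [0.2, 0.9, -0.3]
grip_width: 0.0554
time_s: 24.53
position: [0.6032, 0.3283, 0.3045]
tool_rot: [[0.002, 0.07, 0.998], [0.001, 0.998, -0.07], [-1.0, 0.001, 0.002]]
ft_force: [0.5, -1.0, -0.5]
grip_width: 0.0852
yaw units 5.3
t 24.53 pos [0.6032 0.3283 0.3045] head -4.0 grip 0.0852 F [ 0.5 -1.  -0.5]
units now-axes [ 0.15 -7.92  2.95]  axes after yaw [ 0.15 -5.77  6.18]
```

View pics/c8.png

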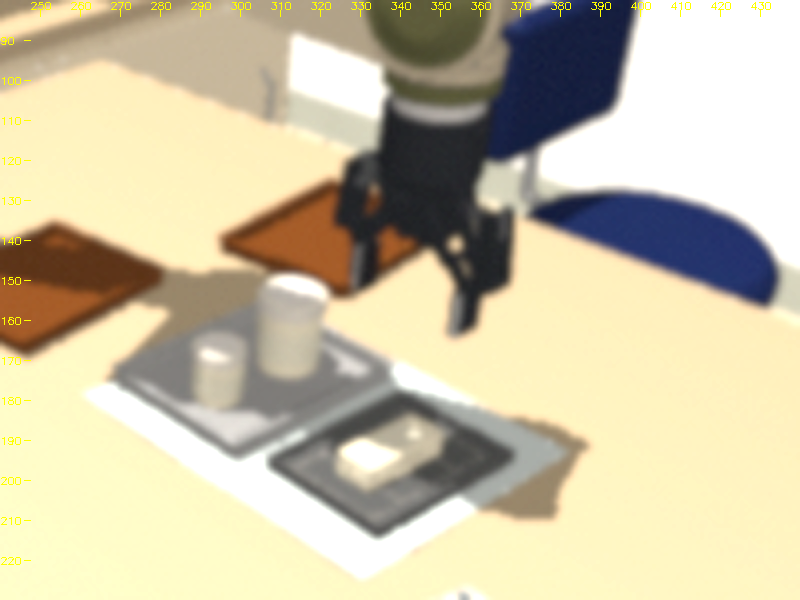

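The mailer lies flat in the slide tray at (337,194). Next the large tube.

```bash
python3 -m inch '[[-1,[0,-0.5,0.2],0],[-1,[0,-1,0.38],0],[-1,[0,-1,0.38],0],[-1,[0,-1,0.38],0],[-1,[0,-1,0.38],0],[-1,[0,-1,0.38],0],[-1,[0,-1,0.38],0],[-1,[0,-1,0.38],0]]'; python3 -m inch '[[-1,[0,-0.4,0.1],0],[-1,[0.1,0,0],0.88],[-1,[0.2,0,0],0.88],[-1,[0.2,0,0],0.88],[-1,[0.2,0,0],0.88],[-1,[0.2,0,0],0.88],[-1,[0.2,0,0],0.9],[-1,[0,0,0],0]]';python3 -c "
from h import *
to(.675,.085,.177,-30.5)
im=optics.get_image('scene');crop(im,180,130,200,150,4,'d1.png')
im=optics.get_image('top');crop(im,220,100,150,110,5,'d2.png')"
```

```text
time_s: 25.25
position: [0.6734, 0.0956, 0.3009]
tool_rot: [[-0.001, 0.07, 0.998], [-0.0, 0.998, -0.07], [-1.0, -0.0, -0.001]]
ft_force: [0.1, -0.3, 0.0]
grip_width: 0.0852
time_s: 25.92
position: [0.675, 0.0856, 0.2666]
tool_rot: [[-0.003, 0.51, 0.86], [0.0, 0.86, -0.51], [-1.0, -0.001, -0.003]]
ft_force: [-0.1, -0.6, -0.2]
grip_width: 0.0853
yaw units -0.03
t 25.92 pos [0.675  0.0856 0.2666] head -30.7 grip 0.0853 F [-0.1 -0.6 -0.2]
units now-axes [ 2.99 -0.01  0.02]  axes after yaw [ 2.99 -0.02  0.01]
```

View pics/d1.png

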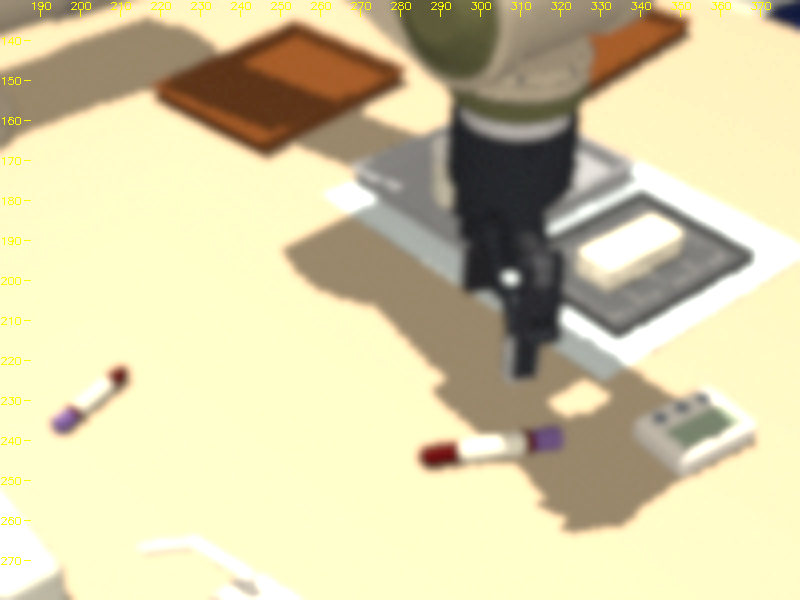

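View pics/d2.png

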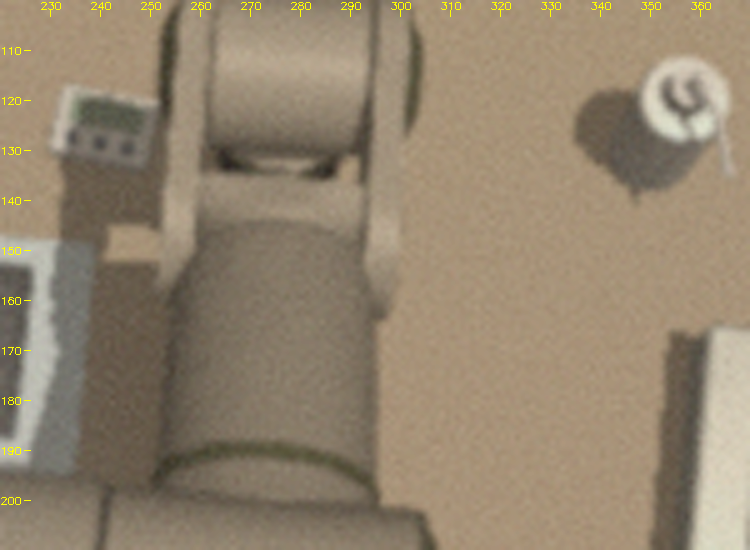

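```bash
python3 -m inch '[[-1,[0.3,0,0],0],[-1,[0.6,0,0],0],[-1,[0.6,0,0],0],[-1,[0.6,0,0],0],[-1,[0.5,0,0],0],[-1,[0.25,0,0],0],[-1,[0.1,0,0],0],[-1,[0,0,0],0]]';python3 -c "
from h import *
to(.675,.085,.177,-30.5)
im=optics.get_image('scene');crop(im,240,160,160,120,5,'d3.png')"
```

```text
time_s: 26.68
position: [0.6754, 0.0857, 0.1794]
tool_rot: [[-0.001, 0.507, 0.862], [0.0, 0.862, -0.507], [-1.0, -0.0, -0.0]]
ft_force: [0.0, 0.4, 0.2]
grip_width: 0.0854
yaw units 0.01
t 26.68 pos [0.6754 0.0857 0.1794] head -30.5 grip 0.0854 F [0.  0.4 0.2]
units now-axes [ 0.08 -0.03  0.  ]  axes after yaw [ 0.08 -0.03  0.  ]
```

View pics/d3.png

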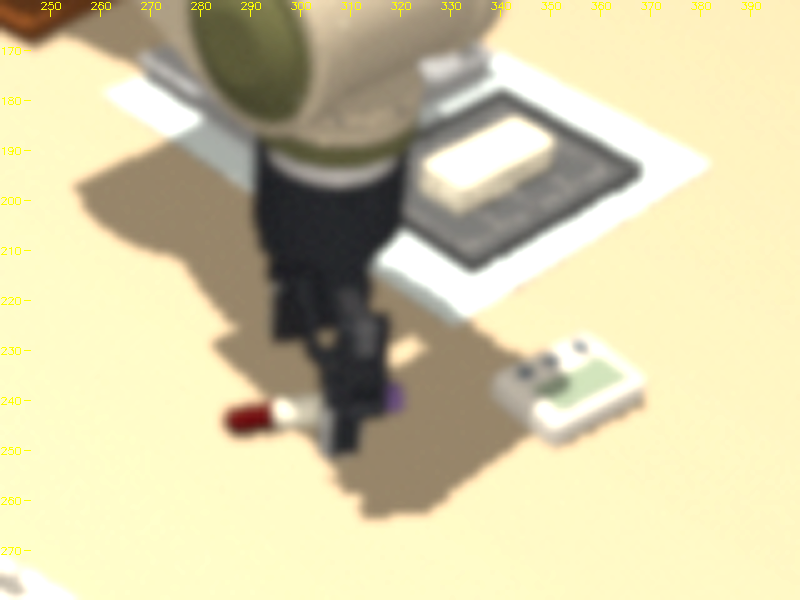

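```bash
python3 -m inch '[[0,[0.06,0,0],0],[0.2,[0,0,0],0],[0.4,[0,0,0],0],[0.6,[0,0,0],0],[1,[0,0,0],0],[1,[0,0,0],0],[1,[0,0,0],0],[1,[0,0,0],0]]' 25; python3 -m inch '[[1,[0,0,0],0],[1,[0,0,0],0],[1,[-0.2,0,0],0],[1,[-0.5,0,0],0],[1,[-0.7,0,0],0],[1,[-0.9,0,0],0],[1,[-0.9,0,0],0],[1,[-0.3,0,0],0]]';python3 -c "
from h import *
to(.532,-.342,.30,-5.4)
im=optics.get_image('scene');crop(im,240,130,160,120,5,'d4.png')"
```

```text
time_s: 27.4
position: [0.6754, 0.0856, 0.1782]
tool_rot: [[0.0, 0.508, 0.862], [-0.0, 0.862, -0.508], [-1.0, 0.0, 0.0]]
ft_force: [-1.0, -0.4, 2.9]
grip_width: 0.0147
time_s: 28.07
position: [0.6756, 0.0857, 0.2874]
tool_rot: [[0.006, 0.508, 0.862], [-0.0, 0.862, -0.508], [-1.0, 0.003, 0.005]]
ft_force: [0.5, -0.0, 0.5]
grip_width: 0.0148
yaw units -5.02
t 28.07 pos [0.6756 0.0857 0.2874] head -30.5 grip 0.0148 F [ 0.5 -0.   0.5]
units now-axes [ -0.45 -14.71   3.11]  axes after yaw [ -0.42 -14.64  -3.43]
```

View pics/d4.png

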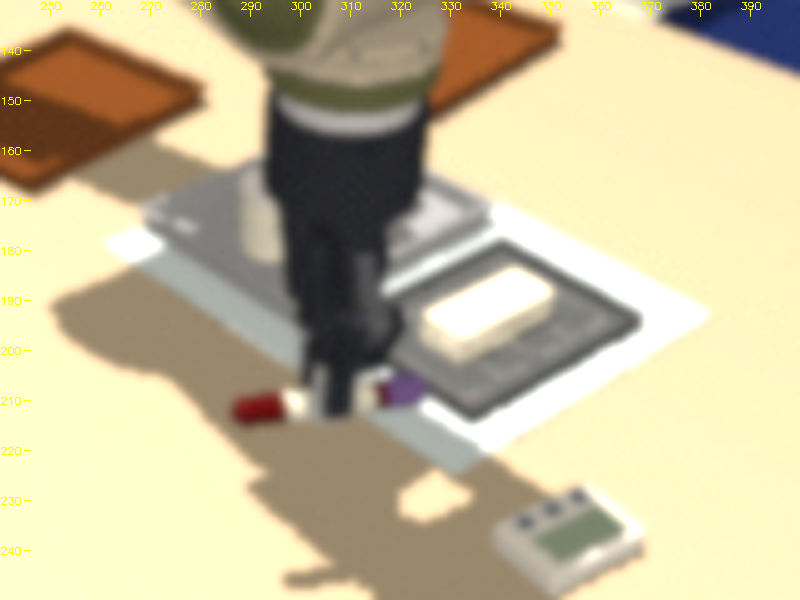

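The large tube is held near its middle. Going over to the mixer.

```bash
python3 -m inch '[[1,[-0.2,-0.5,0.1],0],[1,[-0.2,-0.95,0.2],0],[1,[0,-0.95,0.2],0],[1,[0,-0.95,0.2],0],[1,[0,-0.95,0.2],0],[1,[0,-0.95,0.2],0],[1,[0,-0.95,0.2],0],[1,[0,-0.95,0.2],0]]'; python3 -m inch '[[1,[0,-0.95,0.2],0],[1,[0,-0.95,0.2],0],[1,[0,-0.95,0.2],0],[1,[0,-0.95,0.2],0],[1,[0,-0.95,0.2],0],[1,[0,-0.95,0.2],0],[1,[0,-0.95,0.2],0],[1,[0,-0.6,0.2],0]]'; python3 -m inch '[[1,[0,-0.3,0.2],0],[1,[0,0,0],-0.8],[1,[0,0,0],-0.84],[1,[0,0,0],-0.84],[1,[0,0,0],-0.84],[1,[0,0,0],-0.84],[1,[0,0,0],-0.84],[1,[0,0,0],0]]';python3 -c "
from h import *
to(.534,-.342,.24,-5.4)
im=optics.get_image('scene');crop(im,50,180,200,150,4,'e1.png')
im=optics.get_image('top');crop(im,345,155,100,80,7,'e2.png')"
```

```text
time_s: 28.78
position: [0.604, -0.1239, 0.2933]
tool_rot: [[-0.003, 0.508, 0.861], [0.001, 0.861, -0.508], [-1.0, -0.001, -0.003]]
ft_force: [-0.0, -0.3, -0.3]
grip_width: 0.0148
time_s: 29.45
position: [0.5342, -0.3365, 0.2932]
tool_rot: [[-0.003, 0.509, 0.861], [0.002, 0.861, -0.509], [-1.0, -0.0, -0.003]]
ft_force: [0.1, 0.7, 0.9]
grip_width: 0.0148
time_s: 30.12
position: [0.5368, -0.3442, 0.2938]
tool_rot: [[-0.002, 0.093, 0.996], [0.002, 0.996, -0.093], [-1.0, 0.001, -0.002]]
ft_force: [-0.1, 0.1, 0.1]
grip_width: 0.015
yaw units 0.01
t 30.12 pos [ 0.5368 -0.3442  0.2938] head -5.3 grip 0.015 F [-0.1  0.1  0.1]
units now-axes [ 1.79  0.06 -0.1 ]  axes after yaw [ 1.79  0.06 -0.1 ]
```

View pics/e1.png

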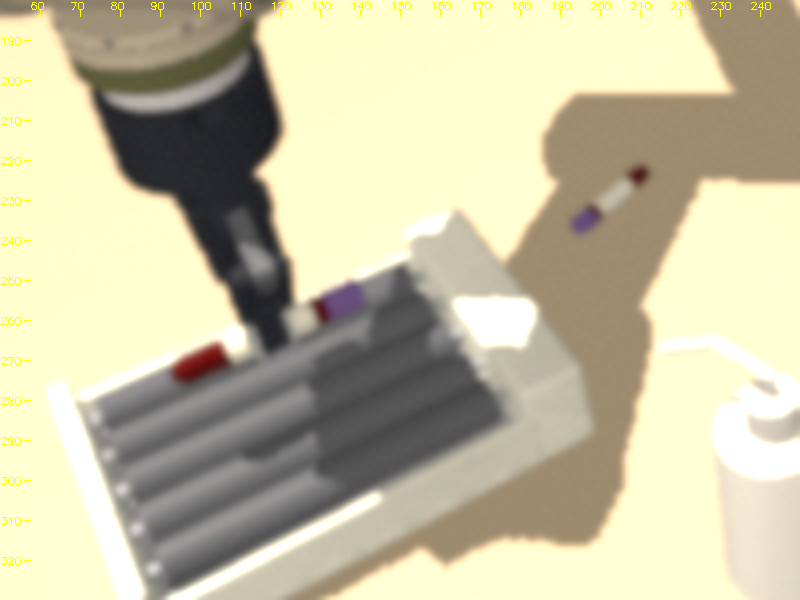

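View pics/e2.png

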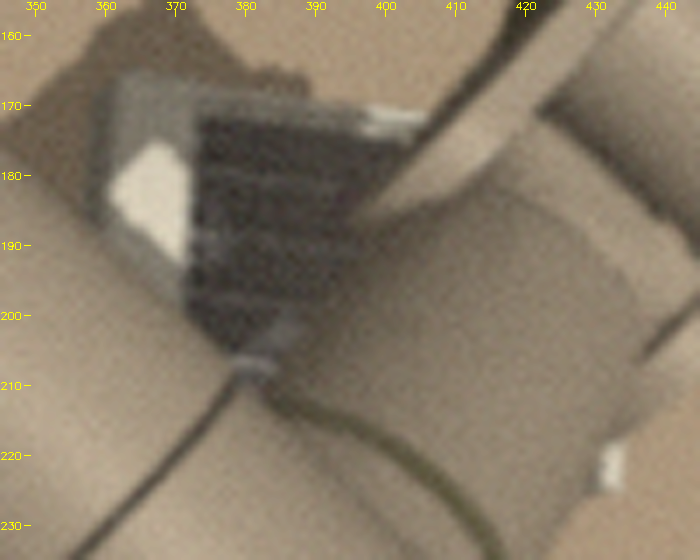

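```bash
python3 - <<'E'
from h import *
for u,v in ((73.8,283.3),(77,293.3),(80.5,302),(84.3,311.5),(88.5,321.8)): print(at('scene',u,v,.047))
# predicted groove lines at z=.056 for centre (.517..,-.342)
d=np.array([np.cos(np.radians(84.6)),np.sin(np.radians(84.6))]);n=np.array([d[1],-d[0]])
c=np.array([.5185,-.342])
for x in (-60,-30,0,30,60): print(x,c+n*x/1e3-d*.098,px('scene',[np.r_[c+n*x/1e3-d*.098,.047]]),px('scene',[np.r_[c+n*x/1e3+d*.0,.058]]))
E
```

```text
[ 0.4486 -0.4272  0.047 ]
[ 0.4823 -0.4316  0.047 ]
[ 0.5111 -0.4341  0.047 ]
[ 0.541  -0.4368  0.047 ]
[ 0.5717 -0.4394  0.047 ]
-60 [ 0.44954367 -0.43391857] [[ 70.9 285.1]] [[113.1 262.4]]
-30 [ 0.47941053 -0.43674182] [[ 74.2 293.8]] [[117.2 270.1]]
0 [ 0.50927739 -0.43956507] [[ 77.6 302.9]] [[121.6 278.2]]
30 [ 0.53914424 -0.44238832] [[ 81.3 312.5]] [[126.2 286.6]]
60 [ 0.5690111  -0.44521157] [[ 85.2 322.6]] [[131.1 295.6]]
```

```bash
python3 -m inch '[[1,[0,0.06,-0.1],0],[1,[0.4,0,0],0],[1,[0.5,0,0],0],[1,[0.5,0,0],0],[1,[0.3,0,0],0],[1,[0.15,0,0],0],[1,[0.05,0,0],0],[1,[0,0,0],0]]';python3 -c "
from h import *
to(.534,-.342,.235,-5.4)
im=optics.get_image('scene');crop(im,50,210,130,100,6,'e3.png')"
```

```text
time_s: 30.88
position: [0.5341, -0.3425, 0.2381]
tool_rot: [[0.0, 0.096, 0.995], [-0.0, 0.995, -0.096], [-1.0, -0.0, 0.0]]
ft_force: [0.1, 0.6, -0.3]
grip_width: 0.0148
yaw units -0.02
t 30.88 pos [ 0.5341 -0.3425  0.2381] head -5.5 grip 0.0148 F [ 0.1  0.6 -0.3]
units now-axes [ 0.1   0.02 -0.  ]  axes after yaw [ 0.1   0.02 -0.  ]
```

View pics/e3.png

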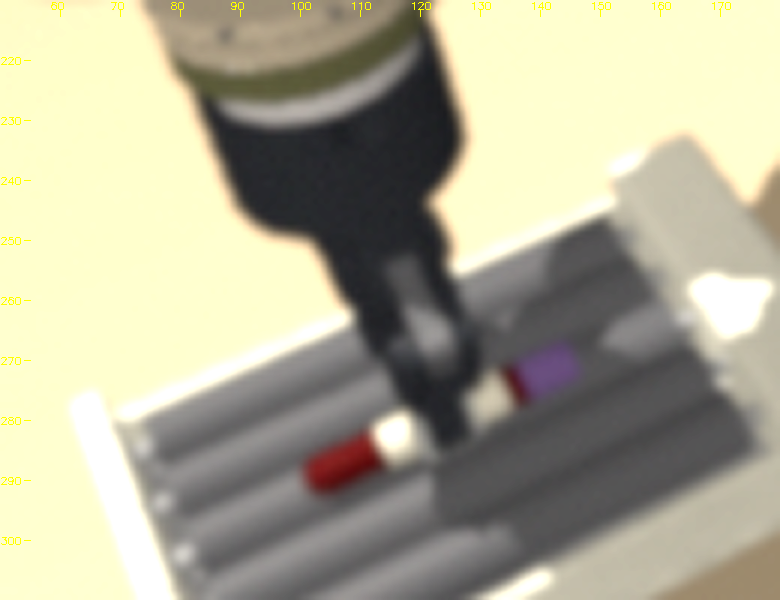

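```bash
python3 -m inch '[[1,[0.08,0,0],0],[1,[0.04,0,0],0],[1,[0,0,0],0],[0.6,[0,0,0],0],[0.5,[0,0,0],0],[0.4,[0,0,0],0],[0.3,[0,0,0],0],[0.2,[0,0,0],0]]'; python3 -m inch '[[0.2,[0,0,0],0],[0.2,[0,0,0],0],[0.2,[-0.3,0,0],0],[0.2,[-0.7,0,0],0],[0.2,[-0.7,0,0],0],[-1,[-0.7,0,0],0],[-1,[-0.3,0,0],0],[-1,[0,0,0],0]]';python3 -c "
from h import *
to(.4505,-.083,.27,14)
im=optics.get_image('scene');crop(im,50,210,130,100,6,'e4.png')"
```

```text
time_s: 31.6
position: [0.534, -0.3425, 0.2344]
tool_rot: [[0.0, 0.096, 0.995], [-0.0, 0.995, -0.096], [-1.0, -0.0, 0.0]]
ft_force: [-0.6, -0.5, 0.4]
grip_width: 0.0342
time_s: 32.27
position: [0.5341, -0.3425, 0.318]
tool_rot: [[0.003, 0.096, 0.995], [-0.003, 0.995, -0.096], [-1.0, -0.003, 0.004]]
ft_force: [0.6, -0.3, 0.1]
grip_width: 0.0694
yaw units -3.9
t 32.27 pos [ 0.5341 -0.3425  0.318 ] head -5.5 grip 0.0694 F [ 0.6 -0.3  0.1]
units now-axes [ 1.56  8.35 -3.61]  axes after yaw [ 1.6   9.07 -0.61]
```

View pics/e4.png

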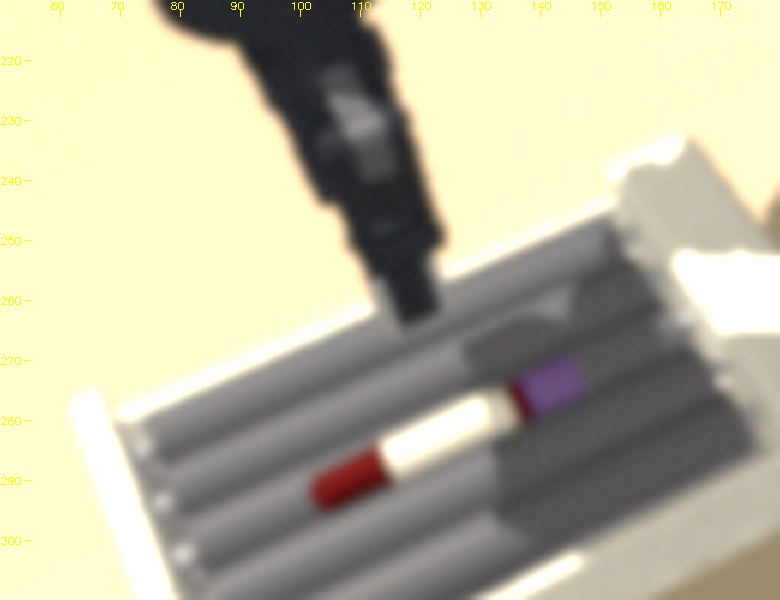

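The large tube has settled in the +15 mm groove. Next the small tube.

```bash
python3 -m inch '[[-1,[0,0.5,-0.2],0],[-1,[0,1,-0.43],0],[-1,[0,1,-0.43],0],[-1,[0,1,-0.43],0],[-1,[0,1,-0.43],0],[-1,[0,1,-0.43],0],[-1,[0,1,-0.43],0],[-1,[0,1,-0.43],0]]'; python3 -m inch '[[-1,[0,0.85,-0.4],0],[-1,[0.2,0,0],0],[-1,[0.3,0,0],-0.8],[-1,[0.3,0,0],-0.8],[-1,[0.3,0,0],-0.8],[-1,[0.3,0,0],-0.8],[-1,[0.2,0,0],-0.7],[-1,[0,0,0],0]]';python3 -c "
from h import *
to(.4505,-.083,.177,14)
im=optics.get_image('scene');crop(im,150,150,130,100,6,'f1.png')"
```

```text
time_s: 32.98
position: [0.4587, -0.1078, 0.314]
tool_rot: [[-0.002, 0.096, 0.995], [0.001, 0.995, -0.096], [-1.0, 0.001, -0.002]]
ft_force: [0.6, -0.3, -0.5]
grip_width: 0.0854
time_s: 33.65
position: [0.4499, -0.0829, 0.2653]
tool_rot: [[-0.004, -0.244, 0.97], [0.002, 0.97, 0.244], [-1.0, 0.003, -0.003]]
ft_force: [0.3, -0.4, 2.1]
grip_width: 0.0854
yaw units 0.02
t 33.65 pos [ 0.4499 -0.0829  0.2653] head 14.1 grip 0.0854 F [ 0.3 -0.4  2.1]
units now-axes [ 2.94 -0.02  0.03]  axes after yaw [ 2.94 -0.01  0.02]
```

View pics/f1.png

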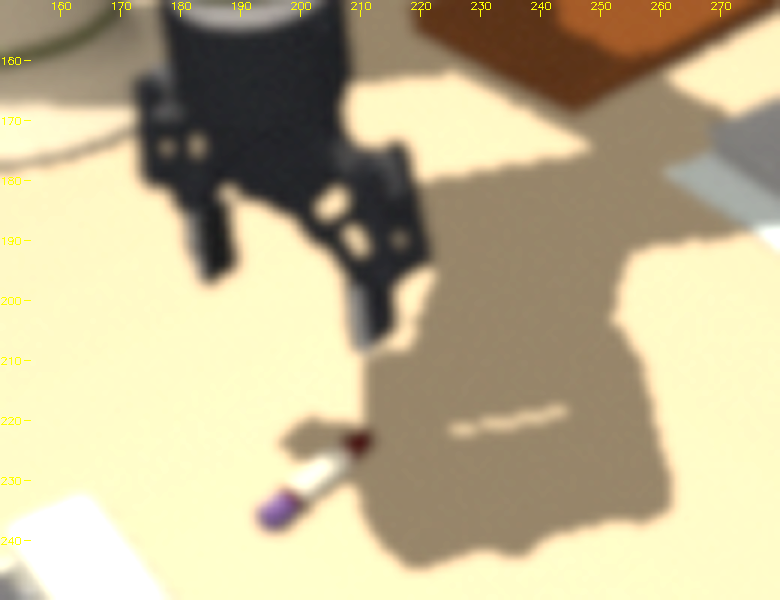

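```bash
python3 -m inch '[[-1,[0.3,0,0],0],[-1,[0.6,0,0],0],[-1,[0.6,0,0],0],[-1,[0.6,0,0],0],[-1,[0.5,0,0],0],[-1,[0.2,0,0],0],[-1,[0.1,0,0],0],[-1,[0,0,0],0]]';python3 -c "
from h import *
to(.4505,-.083,.1765,14)
im=optics.get_image('scene');crop(im,150,170,130,100,6,'f2.png')"
```

```text
time_s: 34.37
position: [0.4503, -0.0829, 0.1802]
tool_rot: [[-0.0, -0.241, 0.971], [0.0, 0.971, 0.241], [-1.0, 0.0, -0.0]]
ft_force: [-0.5, 0.1, -0.4]
grip_width: 0.085
yaw units -0.01
t 34.37 pos [ 0.4503 -0.0829  0.1802] head 13.9 grip 0.085 F [-0.5  0.1 -0.4]
units now-axes [ 0.12 -0.01  0.  ]  axes after yaw [ 0.12 -0.01  0.  ]
```

View pics/f2.png

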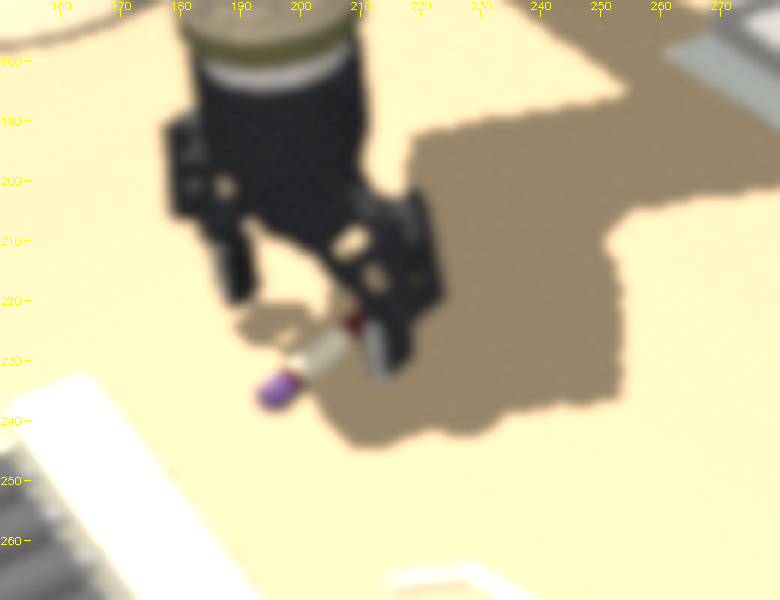

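The small tube lies between the fingers. Closing 3 mm lower, then lifting.

```bash
python3 -m inch '[[0,[0.11,0,0],0],[0.2,[0,0,0],0],[0.4,[0,0,0],0],[0.6,[0,0,0],0],[1,[0,0,0],0],[1,[0,0,0],0],[1,[0,0,0],0],[1,[0,0,0],0]]' 25; python3 -m inch '[[1,[0,0,0],0],[1,[0,0,0],0],[1,[-0.2,0,0],0],[1,[-0.5,0,0],0],[1,[-0.7,0,0],0],[1,[-0.9,0,0],0],[1,[-0.9,0,0],0],[1,[-0.5,0,0],0]]';python3 -c "
from h import *
to(.474,-.340,.30,-5.4)
im=optics.get_image('scene');crop(im,150,130,130,100,6,'f3.png')"
```

```text
time_s: 35.08
position: [0.4503, -0.0828, 0.1772]
tool_rot: [[0.0, -0.242, 0.97], [-0.0, 0.97, 0.242], [-1.0, -0.0, 0.0]]
ft_force: [-1.9, 0.4, 3.5]
grip_width: 0.0116
time_s: 35.75
position: [0.4503, -0.0827, 0.2908]
tool_rot: [[0.003, -0.242, 0.97], [-0.001, 0.97, 0.242], [-1.0, -0.002, 0.002]]
ft_force: [0.6, -0.4, -0.2]
grip_width: 0.0116
yaw units 3.88
t 35.75 pos [ 0.4503 -0.0827  0.2908] head 14.0 grip 0.0116 F [ 0.6 -0.4 -0.2]
units now-axes [-0.29 -8.51 -1.31]  axes after yaw [-0.31 -8.46  1.59]
```

View pics/f3.png

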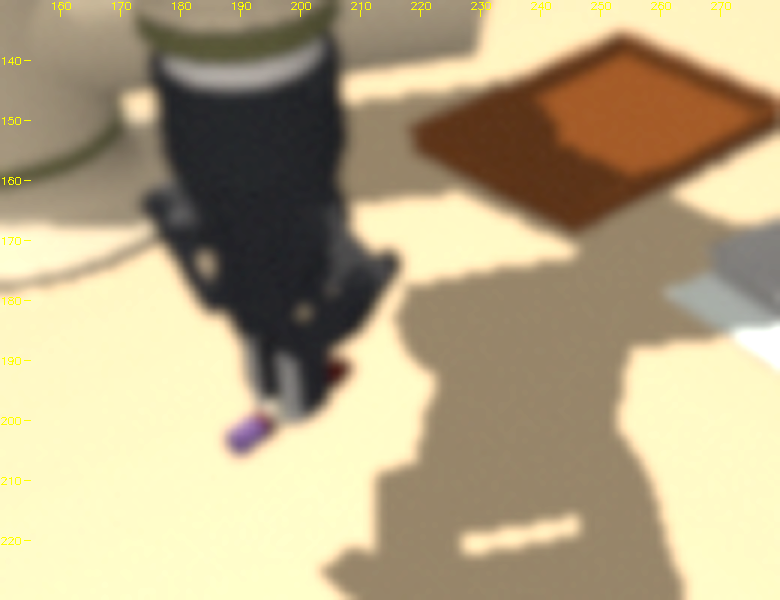

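```bash
python3 -m inch '[[1,[-0.2,-0.5,-0.1],0],[1,[-0.1,-1,-0.15],0],[1,[0,-1,-0.15],0],[1,[0,-1,-0.15],0],[1,[0,-1,-0.15],0],[1,[0,-1,-0.15],0],[1,[0,-1,-0.15],0],[1,[0,-1,-0.16],0]]'; python3 -m inch '[[1,[0,-0.9,-0.15],0],[1,[0,0,0],0],[1,[0,0,0],0.7],[1,[0,0,0],0.8],[1,[0,0,0],0.8],[1,[0,0,0],0.8],[1,[0,0,0],0.78],[1,[0,0,0],0]]';python3 -c "
from h import *
to(.474,-.338,.235,-5.4)
im=optics.get_image('scene');crop(im,50,210,130,100,6,'g1.png')"
```

```text
time_s: 36.47
position: [0.4707, -0.3109, 0.2965]
tool_rot: [[-0.001, -0.242, 0.97], [0.001, 0.97, 0.242], [-1.0, 0.001, -0.0]]
ft_force: [0.0, -0.1, -0.6]
grip_width: 0.0113
time_s: 37.13
position: [0.473, -0.3362, 0.2966]
tool_rot: [[-0.001, 0.096, 0.995], [0.001, 0.995, -0.096], [-1.0, 0.001, -0.001]]
ft_force: [0.5, 0.3, -1.1]
grip_width: 0.0115
yaw units -0.02
t 37.13 pos [ 0.473  -0.3362  0.2966] head -5.5 grip 0.0115 F [ 0.5  0.3 -1.1]
units now-axes [ 2.05 -0.06  0.04]  axes after yaw [ 2.05 -0.06  0.04]
```

View pics/g1.png

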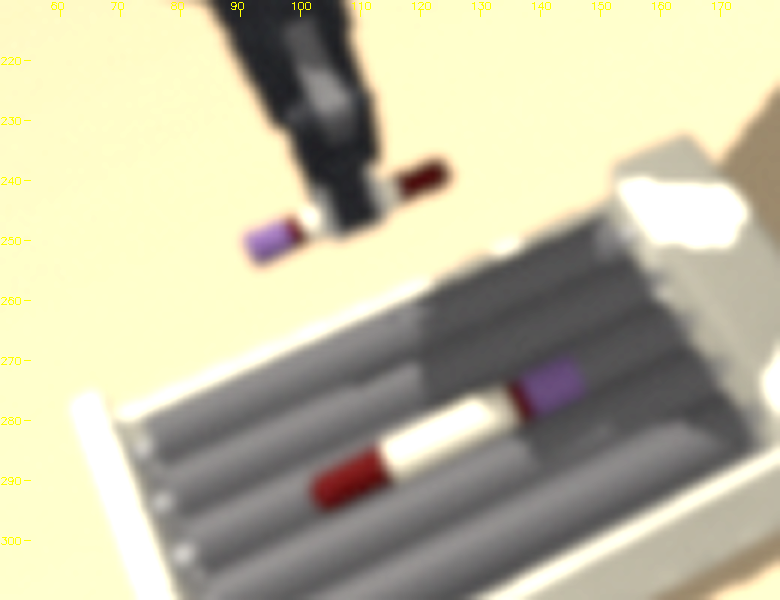

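```bash
python3 -m inch '[[1,[0.2,-0.06,0.04],0],[1,[0.4,0,0],0],[1,[0.5,0,0],0],[1,[0.5,0,0],0],[1,[0.25,0,0],0],[1,[0.1,0,0],0],[1,[0.02,0,0],0],[1,[0,0,0],0]]';python3 -c "
from h import *
to(.474,-.338,.234,-5.4)
im=optics.get_image('scene');crop(im,50,210,130,100,6,'g2.png')"
```

```text
time_s: 37.85
position: [0.4742, -0.3388, 0.2383]
tool_rot: [[0.0, 0.094, 0.996], [-0.0, 0.996, -0.094], [-1.0, -0.0, 0.0]]
ft_force: [0.7, 0.4, -0.6]
grip_width: 0.0115
yaw units 0.01
t 37.85 pos [ 0.4742 -0.3388  0.2383] head -5.4 grip 0.0115 F [ 0.7  0.4 -0.6]
units now-axes [ 0.14  0.03 -0.01]  axes after yaw [ 0.14  0.03 -0.01]
```

View pics/g2.png

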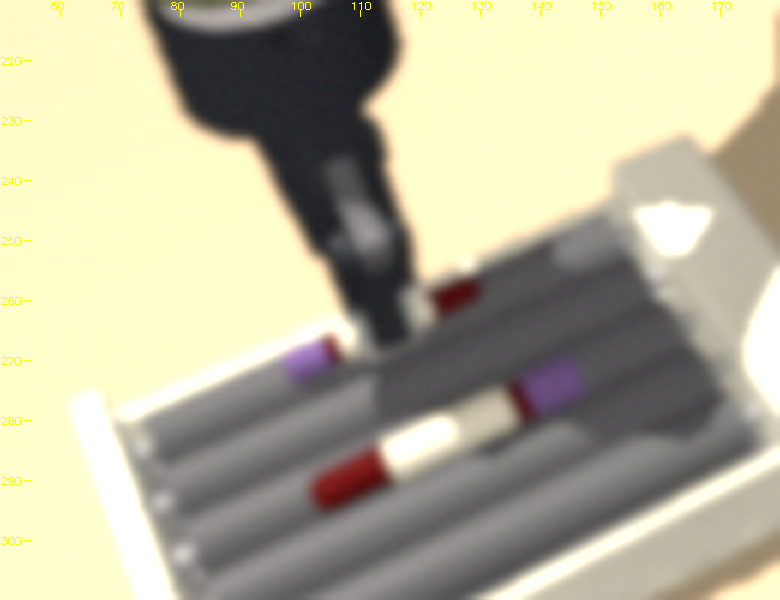

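```bash
python3 -m inch '[[1,[0.1,0,0],0],[1,[0.04,0,0],0],[1,[0,0,0],0],[0.65,[0,0,0],0],[0.6,[0,0,0],0],[0.5,[0,0,0],0],[0.4,[0,0,0],0],[0.3,[0,0,0],0]]'; python3 -m inch '[[0.3,[0,0,0],0],[0.3,[0,0,0],0],[0.3,[-0.3,0,0],0],[0.3,[-0.7,0,0],0],[0.3,[-0.9,0,0],0],[-1,[-0.9,0,0],0],[-1,[-0.8,0,0],0],[-1,[-0.4,0,0],0]]';python3 -m inch '[[-1,[0,0.5,0],0],[-1,[0,1,0],0],[-1,[0,1,0],0],[-1,[0,1,0],0],[-1,[0,1,0],0],[-1,[0,1,0],0],[-1,[0,0.6,0],0],[-1,[0,0,0],0]]';python3 -c "
from h import *
to(.4505,-.083,.27,14)
im=optics.get_image('scene');crop(im,50,210,130,100,6,'g3.png');crop(im,220,100,200,150,4,'g5.png')
im=optics.get_image('top');crop(im,345,155,100,80,7,'g4.png')"
```

```text
time_s: 38.57
position: [0.4741, -0.3387, 0.2338]
tool_rot: [[0.0, 0.094, 0.996], [-0.0, 0.996, -0.094], [-1.0, -0.0, 0.0]]
ft_force: [0.2, 0.5, 0.1]
grip_width: 0.0305
time_s: 39.23
position: [0.4741, -0.3386, 0.3578]
tool_rot: [[0.004, 0.094, 0.996], [-0.004, 0.996, -0.094], [-1.0, -0.003, 0.004]]
ft_force: [-0.6, 0.2, -0.4]
grip_width: 0.0651
time_s: 39.9
position: [0.491, -0.1527, 0.3535]
tool_rot: [[-0.001, 0.09, 0.996], [0.002, 0.996, -0.09], [-1.0, 0.001, -0.001]]
ft_force: [0.3, 0.4, -0.8]
grip_width: 0.0853
yaw units -3.84
t 39.9 pos [ 0.491  -0.1527  0.3535] head -5.2 grip 0.0853 F [ 0.3  0.4 -0.8]
units now-axes [ 2.79  2.19 -1.55]  axes after yaw [ 2.78  2.58 -0.75]
```

View pics/g3.png

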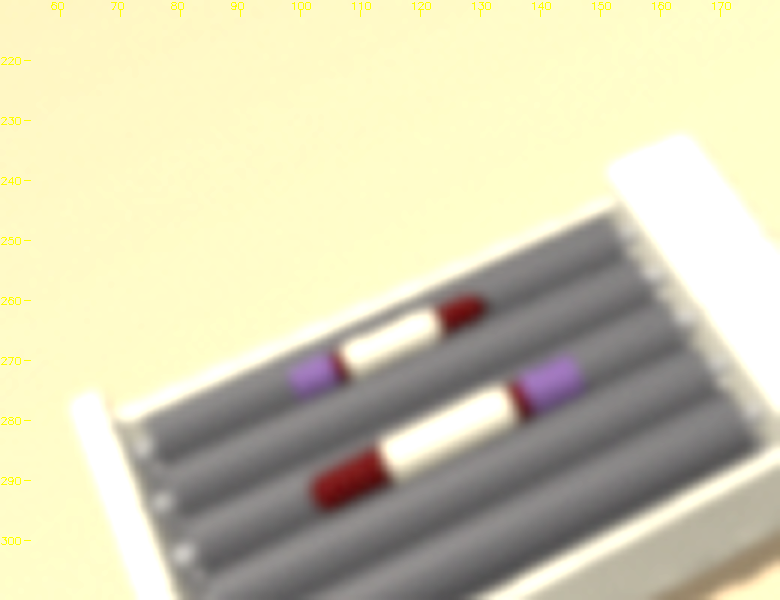

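View pics/g4.png

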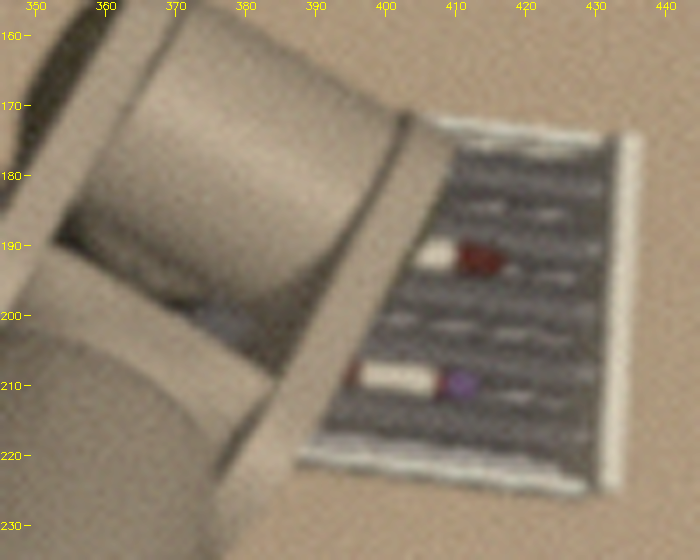

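View pics/g5.png

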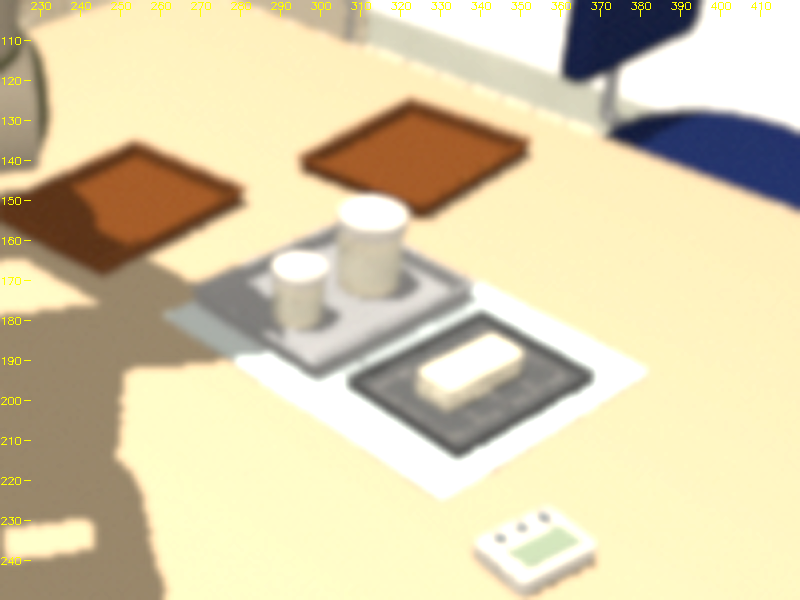

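Both tubes lie in grooves, parallel to the rollers, at about (114,267) and (124,281) in the scene view. Both cups stand upright in the steel tray, and the mailer lies flat in the slide tray. The timer has not moved. One numeric check, then I hand in.

```bash
python3 - <<'E'
from h import *
d=np.array([np.cos(np.radians(84.6)),np.sin(np.radians(84.6))]);n=np.array([d[1],-d[0]]);c=np.array([.5185,-.342])
for nm,a,b,z in (('L',(102.5,291.5),(147,272),.06),('S',(98.5,273),(130.5,260),.0575)):
    A=at('scene',*a,z)[:2];B=at('scene',*b,z)[:2];m=(A+B)/2-c;v=B-A
    print(nm,'mixer xy',(m@n).round(4),(m@d).round(4),'len',np.linalg.norm(v).round(3),'ang',np.degrees(np.arctan2(v@n,v@d)).round(1))
print('bottle top',at('top',356,119,.15))
im=optics.get_image('scene');crop(im,180,180,200,150,4,'z1.png')
E
```

```text
L mixer xy 0.0166 0.0032 len 0.099 ang 2.8
S mixer xy -0.0455 -0.0008 len 0.074 ang 3.4
bottle top [ 0.7423 -0.1715  0.15  ]
```

View pics/z1.png

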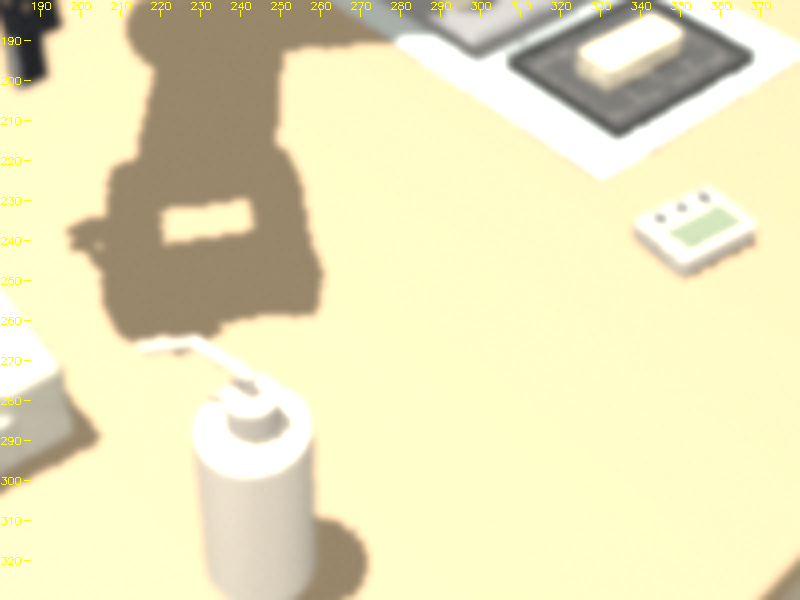

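The bottle and timer are at the same pixels as at the start, and the tubes measure at mixer x +16.6 and -45.5 mm. Handing in.

```bash
python3 -c "
from rig import env
env.close_job()"
```

```text
the job is handed in; nothing more can be done
```

The job is done and handed in at about 40 s of the 128 s allowed; the hand-in gives no verdict. All five specimens are in place and let go of, and the arm was parked clear at about 0.35 m.

- **Cups:** both stand upright in the steel tray, at about y +41 and -42 mm in the tray's frame, judged by where they were released.
- **Mailer:** it lies flat, label up, near the middle of the dark grey slide tray. I checked this by eye in the scene view and did not measure it after release.
- **Tubes:** the large tube measures x +16.6, y +3 mm in the mixer frame (groove at +15 mm). The small tube measures x -45.5, y -1 mm (groove at -45 mm). Both look parallel to the rollers.
- **Wash bottle and timer:** both are at the same pixels in the scene view as at the start.

Two readings did not fully agree:
- **Camera offset:** the two cameras differed by about 5 mm in x. I used the average, which matched the known release point of the large cup.
- **Tube angle:** the scene view put the tubes 3 to 3.5 degrees off the roller direction I had taken from the top view. That is within the 7 degrees allowed and about the size of my pixel-reading error.

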